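# Load the sample rack into the reader and start the run

## Robot

A 7-joint arm with a two-finger parallel gripper is mounted at the origin on the work surface. World frame = base frame: x ahead of the robot, y to its left, z up, the work surface at z = 0. Lengths are in m, angles in rad, forces in N, time in s.
With the tool pointing down it reaches from about 0.4 to 0.85 m from the base axis. Payload 10.4 kg.
Tool frame: the origin (TCP) lies midway between the tips of the shut fingers; the grasp point (between the pads) lies 19 mm behind it; y points along the fingers, x is the direction in which the jaws open and shut, and the axes are right-handed (so a half turn about y gives the same grasp; the last joint's range is limited). The gripper opens to 87 mm and grips with 3 to 60 N. Pads are 19 mm wide; open, the fingers measure 117 mm over their backs; the gripper's body (75 mm by 190 mm) begins 51 mm behind the grasp point.
Start: joints at [-1.232, 0.332, -0.065, 1.46, 0.022, 1.35, -0.088], TCP at [0.221, 0.585, 0.223] pointing down, gripper open.
Joint ranges: [-2.6, 2.6], [-0.5, 2.12], [-1.47, 1.34], [0.16, 2.42], [-1.27, 4.41], [0.06, 2.06], [-2.6, 2.6]. Speed limits (rad/s): [2.22, 2.22, 2.79, 2.79, 3.14, 3.14, 3.14].

## Interface

Orientations are given as a unit quaternion [x, y, z, w].
In Python, from bench import r gives the robot as it stands. The module is installed in compiled form; this text tells all that it offers.
- The arm moves only by the tool arm_command, never from a script. Its argument "deltas" is one flat list of numbers, 6 for each row, row after row: the shift along the tool's x, y, z in m, then the turn, a rotation vector about the tool's x, y, z in degrees. In form: [tx, ty, tz, ax, ay, az, tx, ty, tz, ax, ay, az, ...]. A call has 1 to 8 rows; each row is the pose to reach, as a shift and turn from the pose commanded when the call began, along the tool's axes at that moment; what a row does not reach only later rows make up. A row lasts 1/8 s, in which the tool goes at most 62.5 mm and 10.7 degrees, less where a joint would pass 70% of its speed; a pose out of reach is approached as far as the arm can. A call with a gripper value outside its range is refused whole. "hand" is the opening, from 0 (shut) to 1 (fully open), set as the call begins (left out, the last holds). The fingers move at their own pace and stop on an object; "grip_force" is the grip in N (left out, the last holds). Time passes only in rows, so rows that repeat a pose let the fingers close. It gives the time, the measured TCP pose, the force and the opening at its end, in the units of the state.
- r.read_state(): the state, without advancing time (a new reading comes with each control period).
- r.camera(name): name is "side" or "top" or "wrist"; returns a dict with "image" (400x640x3 uint8, red, green, blue), "intrinsics" (3x3 intrinsics, pixels), "world_from_camera" (4x4, takes a point from camera to world coordinates); the wrist camera has in their place "hand_eye" (4x4, takes a point from camera to tool coordinates, whose origin is the TCP and whose axes are the tool frame's). Camera axes: x right, y down, z forward; pixel columns grow to the right and rows downward; lengths in m; the calibration is good to about 2 mm. The wrist camera is an equidistant fisheye: a pixel r from the principal point sees the ray r / f radians off the axis. A picture is of the moment at which its call begins: read the wrist's pose just before it. There is no depth.
- r.close_job(): hands the job in, once; it reports no verdict.
Trained networks look in a picture, given as the dict that the camera call returned (one of the last four; its "shot" number tells which), for a name from the list of things; names that differ only in an ending like _2 or _b are one class to them, and where a whole thing is asked for, a point or a joint stands for the part that bears it (a point fixed in the world has none). Each returns a list of dicts, best first, with "conf" (0 to 1); they miss things now and then, are a little off and sometimes report something else, mostly with a low value. They report only what shows in the picture. A call takes as long as a camera call.
- r.boxes_of(picture, query): "centre" ([row, column] in pixels, amid what is visible of it).
- r.regions_of(picture, query): "region" (400x640 bool, what is visible of it) and "centre" ([row, column] in pixels, amid what is visible of it).
The state is a dict: "time": time; "joint_positions": joint angles; "joint_vel": joint speeds; "joint_torque": joint torques, N m; "ee_pos": TCP position; "eef_rot": TCP orientation; "ft_force": force on the tool from outside, world axes, zero at the start; "torque": the same for the moment, N m; "width": finger opening in m.
Only numpy, scipy, OpenCV 4.12 (cv2) and the standard library are available. Lean on these libraries where they do the work, as an engineer would, in place of code of your own. Each camera call takes 0.05 s, during which the arm holds its last target.

## Task

Take the long rack with six capped tubes from the bench, set it down between the guides at the low end of the reader's sloping lane and let go, then push it up the lane until it rests against the stop at the top and swing the gate arm fully down behind it. Then start the run by turning the selector knob from off, three clicks clockwise, and let go. Keep the rack upright, and leave everything else on the bench standing where it is.

Things in the scene. Friction and masses are not known exactly. Their poses are not given: they have to be found in the camera images.
- rack_centre (a point): The rack to load: loose grey and white plastic block, 140 long, 36 wide, 60 mm tall, one row of six red-capped glass tubes fixed in it up to 88 mm above its foot (caps 16 mm wide); about 0.3 kg. Point: centre of the block, 30 mm above its underside; x along the row, z up. Either end may lead. Grip it across its width. Starts on the bench to the robot's left.
- lane: Sloping aluminium lane of the white reader, on the robot's side of it, rising 8 degrees towards the robot's right. Origin on the lane floor, mid-width, at the stop's face (dark block 34 mm tall, floor there 46 mm above the bench); x up the slope, z square to the floor, y left as seen looking up the lane. A rack that is home has its centre at x -70, z 30 mm. Friction holds a rack anywhere on the slope; pushing takes 1.5 to 4 N.
- lane_foot (a point): Low end of the lane: on its floor, mid-width, 275 mm down-slope from the stop, 8 mm above the bench; axes as lane. From here to the stop run two guides 14 mm high with 44 mm between them (flared over the lowest 25 mm). A rack set down with its centre 70 to 95 mm up from here is clear of the guard.
- guard_edge (a point): Middle of the lower front edge of the fixed clear splash guard (96 mm wide, level, 138 mm above the bench) that roofs the upper 125 mm of the lane. A gripper body cannot go in beneath it: to push a rack home or work the gate, lean the tool back about 30 degrees, fingers pointing up the lane. At lane y over 75 mm stands the console, up to 125 mm high.
- gate (a joint): The gate's angle, rad: a steel arm 20 mm wide, 6 thick, on a hinge along the lane (lane frame: y -44, z 26 mm; arm spans x -164 to -144). 0: leaning 20 degrees outward, to lane -y; 0.349: upright; 1.920 (end stop): level, pointing to +y across the lane close behind a rack that is home. Starts at 0.02 to 0.25; stays where left; takes about 0.5 N at its tip.
- gate_tip (a point): Centre of the black roller (12 mm diameter, 26 mm long, parallel to the lane) at the free end of the gate arm, 50 mm from its hinge.
- selector (a joint): The selector's angle, rad: 0 at off (its end stop, where it starts), growing clockwise as seen facing the panel; 8 clicks of 0.419 (24 degrees), each held by a sprung detent of about 0.08 N m that draws it into the nearest click when let go. Third click: 1.257.
- selector_grip (a point): Black bar knob on the reader's sloping front panel, beyond the lane. Bar 50 long, 14 wide, 28 mm tall on a 54 mm disc. Point: on the axis, half-way up the bar (14 mm above the disc, 14 below the bar's top). z: the axis, out of the panel, 35 degrees from vertical towards the reader's front. x: along the bar, turning with it; at off it points 36 degrees left of straight up the panel.
- reader: The fixed white benchtop reader that carries lane, gate, guard and selector; its place and yaw vary. It stands side-on: its front (-x) faces the robot's left, x is level along the lane, y away from the robot. Origin on the bench, 50 mm before the stop and 100 mm to the lane's left. Its tower (x 50 to 200, y -150 to 170) is 190 mm tall, the grey probe head over the guard 206 mm: pass above them.
- short_rack: Bystander: a similar but short rack with only three tubes, 74 x 36 x 60 mm (88 mm with caps), loose; origin at the centre of its underside. Leave it.
- tip_box: Bystander: pipette-tip box with yellow top, 120 x 82 x 73 mm, loose; origin at the centre of its underside. Leave it.
- flask: Bystander: small conical glass flask, 64 mm across, 88 mm tall; origin at the centre of its underside. Leave it.
- jar: Bystander: glass jar with a knobbed lid, 70 mm across, 99 mm tall; origin at the centre of its underside. Leave it.
- bucket: Bystander: round white plastic tub, 108 mm across, 108 mm tall; origin at the centre of its underside. Leave it.

How it is judged:
By the outcome, as a careful person would: the job done as asked, in the order asked, and still so for the second after the job is handed in, with the robot touching nothing.
It also fails if it takes over 72 s, if anything falls off the work surface, if the arm or the gripper's body presses on something with over 40 N, if the wrist force passes 120 N, or if a joint passes its speed limit or range.

## Working session

There is one attempt and no reset: what is moved stays moved. The work goes in short steps, Python scripts to look and compute and a tool call to move; the robot and the scene stay as the last step left them, time stands still between calls to the robot, and variables do not carry over. Pictures are saved under pics/ and viewed, and the job is handed in when it is done.

Besides the shell and the picture viewer there is one more tool, called by a JSON object that holds its "op" and its "data", one argument or row to a line. arm_command: Moves the arm, as the interface text tells. Its arguments: {"type":"object","properties":{"deltas":{"type":"array","items":{"type":"number"}},"hand":{"type":"number"},"grip_force":{"type":"number"}},"required":["deltas"]}

```bash
mkdir -p pics; ls; python3 - <<'E'
from bench import r
import cv2,numpy as np
s=r.read_state()
print({k:np.round(v,3) for k,v in s.items()})
for n in ["side","top","wrist"]:
    p=r.camera(n); cv2.imwrite(f"pics/{n}0.png",p["image"][:,:,::-1]); 
    print(n,p["shot"],np.round(p["intrinsics"],1).tolist(),np.round(p.get("world_from_camera",p.get("hand_eye")),4).tolist())
E
```

```text
pics
{'time': np.float64(0.0), 'joint_positions': array([-1.232,  0.333, -0.065,  1.461,  0.022,  1.35 , -0.088]), 'joint_vel': array([ 0.001, -0.   , -0.002, -0.001, -0.001,  0.   , -0.002]), 'joint_torque': array([-1.0000e-03, -6.2327e+01,  2.4000e-02, -3.8989e+01, -6.1000e-02,
        4.0000e-02,  0.0000e+00]), 'ee_pos': array([0.221, 0.584, 0.222]), 'eef_rot': array([ 0.582,  0.401, -0.402, -0.581]), 'ft_force': array([ 1.544, -0.819,  0.086]), 'torque': array([0.006, 0.004, 0.025]), 'width': np.float64(0.087)}
side 1 [[506.6, 0.0, 322.2], [0.0, 506.6, 206.1], [0.0, 0.0, 1.0]] [[0.9497, -0.1671, 0.2647, 0.1934], [-0.313, -0.4965, 0.8097, -0.9497], [-0.0039, -0.8518, -0.5238, 0.8049], [0.0, 0.0, 0.0, 1.0]]
top 2 [[495.9, 0.0, 317.5], [0.0, 495.9, 204.0], [0.0, 0.0, 1.0]] [[0.1432, -0.9652, 0.2187, 0.2435], [-0.9897, -0.1406, 0.0274, 0.0962], [0.0043, -0.2204, -0.9754, 1.5125], [0.0, 0.0, 0.0, 1.0]]
wrist 3 [[309.7, 0.0, 318.8], [0.0, 309.7, 203.3], [0.0, 0.0, 1.0]] [[1.0, -0.0004, -0.0004, 0.0003], [0.0003, -0.2995, 0.9541, -0.1623], [-0.0005, -0.9541, -0.2995, 0.0829], [0.0, 0.0, 0.0, 1.0]]
```

View pics/side0.png

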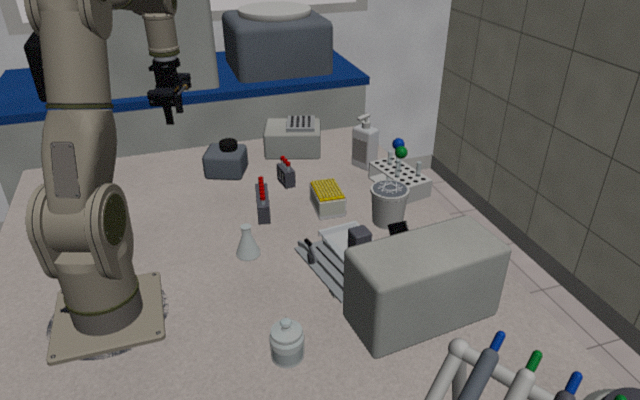

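View pics/top0.png

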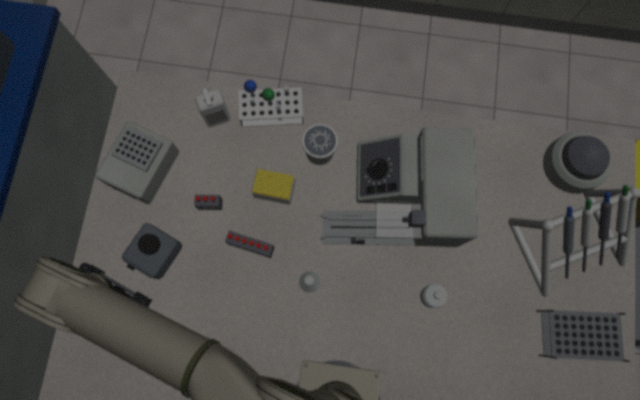

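View pics/wrist0.png

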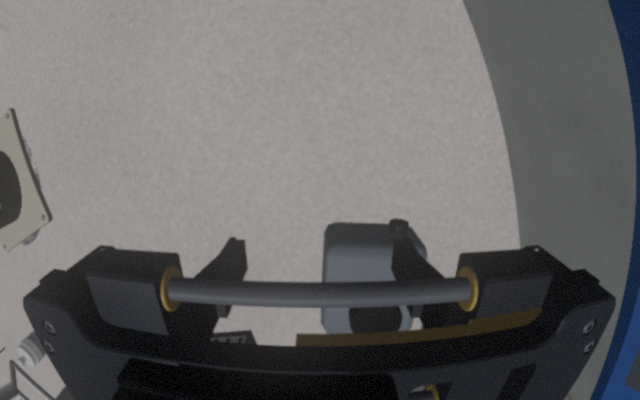

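```bash
cat > h.py <<'E'
from bench import r
import cv2,numpy as np
from scipy.spatial.transform import Rotation as R
def T_tool(s=None):
    s=s or r.read_state(); T=np.eye(4); T[:3,:3]=R.from_quat(s["eef_rot"]).as_matrix(); T[:3,3]=s["ee_pos"]; return T
def shot(n,save=None):
    s=r.read_state(); p=r.camera(n)
    p["W"]=p["world_from_camera"] if n!="wrist" else T_tool(s)@p["hand_eye"]; p["name"]=n
    p["W"]=np.array(p["W"])
    if save: cv2.imwrite(f"pics/{save}.png",p["image"][:,:,::-1])
    return p
def ray(p,rc):
    K=p["intrinsics"]; v,u=rc; x=(u-K[0,2])/K[0,0]; y=(v-K[1,2])/K[1,1]
    if p["name"]=="wrist":
        th=np.hypot(x,y); k=np.sin(th)/max(th,1e-9); d=np.array([x*k,y*k,np.cos(th)])
    else: d=np.array([x,y,1.])
    d=p["W"][:3,:3]@(d/np.linalg.norm(d)); return p["W"][:3,3],d
def onz(p,rc,z):
    o,d=ray(p,rc); return o+d*(z-o[2])/d[2]
def proj(p,P):
    P=np.atleast_2d(P); q=(P-p["W"][:3,3])@p["W"][:3,:3]; K=p["intrinsics"]
    if p["name"]=="wrist":
        rr=np.hypot(q[:,0],q[:,1]); th=np.arctan2(rr,q[:,2]); x=q[:,0]/rr*th; y=q[:,1]/rr*th
    else: x=q[:,0]/q[:,2]; y=q[:,1]/q[:,2]
    return np.stack([K[1,1]*y+K[1,2],K[0,0]*x+K[0,2]],1)
def tri(*prs):
    A=np.zeros((3,3)); b=np.zeros(3)
    for p,rc in prs:
        o,d=ray(p,rc); M=np.eye(3)-np.outer(d,d); A+=M; b+=M@o
    x=np.linalg.solve(A,b); return x
E
python3 - <<'E'
from h import *
names=["rack_centre","lane","gate","gate_tip","selector","selector_grip","reader","short_rack","tip_box","flask","jar","bucket","guard_edge"]
t=shot("top"); 
for n in names:
  for f in (r.regions_of,):
    try:
        o=f(t,n)
        for q in o[:3]:
            print(n,round(q["conf"],2),np.round(q["centre"]),int(q["region"].sum()),np.round(onz(t,q["centre"],0.06),3))
    except Exception as e: print(n,e)
im=t["image"]; 
cv2.imwrite("pics/topc.png",cv2.resize(im[110:270,180:500],None,fx=2.5,fy=2.5,interpolation=cv2.INTER_CUBIC)[:,:,::-1])
s=shot("side")
for n in names:
    for q in r.regions_of(s,n)[:2]: print("side",n,round(q["conf"],2),np.round(q["centre"]),int(q["region"].sum()))
cv2.imwrite("pics/sidec.png",cv2.resize(s["image"][140:310,220:480],None,fx=3,fy=3,interpolation=cv2.INTER_CUBIC)[:,:,::-1])
E
```

```text
rack_centre 0.78 [244. 251.] 694 [0.42  0.312 0.06 ]
lane 0.79 [230. 353.] 2097 [0.507 0.022 0.06 ]
gate 0.67 [225. 355.] 2086 [0.52  0.017 0.06 ]
gate_tip 0.39 [240. 361.] 44 [ 0.479 -0.006  0.06 ]
selector 0.58 [167. 378.] 254 [ 0.71  -0.028  0.06 ]
selector 0.51 [225. 352.] 2128 [0.521 0.025 0.06 ]
selector_grip 0.73 [169. 376.] 242 [ 0.704 -0.022  0.06 ]
reader 0.93 [191. 414.] 14556 [ 0.65  -0.144  0.06 ]
reader 0.49 [246. 251.] 702 [0.416 0.312 0.06 ]
short_rack 0.92 [198. 210.] 401 [0.54 0.46 0.06]
tip_box 0.9 [186. 272.] 1152 [0.604 0.28  0.06 ]
tip_box 0.63 [166. 379.] 203 [ 0.714 -0.033  0.06 ]
flask 0.84 [280. 310.] 351 [0.341 0.126 0.06 ]
flask 0.69 [294. 434.] 519 [ 0.355 -0.235  0.06 ]
jar 0.57 [300. 433.] 493 [ 0.337 -0.232  0.06 ]
guard_edge 0.91 [197. 413.] 14484 [ 0.632 -0.144  0.06 ]
guard_edge 0.7 [142. 317.] 1149 [0.762 0.167 0.06 ]
side rack_centre 0.86 [204. 266.] 554
side rack_centre 0.46 [227. 402.] 233
side lane 0.73 [263. 323.] 1595
side gate 0.5 [249. 311.] 111
side gate_tip 0.59 [274. 406.] 20079
side gate_tip 0.57 [247. 312.] 100
side selector 0.56 [227. 398.] 217
side selector_grip 0.46 [228. 399.] 235
side reader 0.93 [283. 408.] 19995
side short_rack 0.65 [177. 287.] 441
side tip_box 0.78 [198. 324.] 1162
side tip_box 0.67 [265. 324.] 1589
side flask 0.64 [247. 249.] 559
side jar 0.72 [198. 326.] 1209
side jar 0.66 [346. 288.] 1456
side bucket 0.69 [206. 387.] 1515
side guard_edge 0.97 [275. 408.] 20052
```

View pics/topc.png

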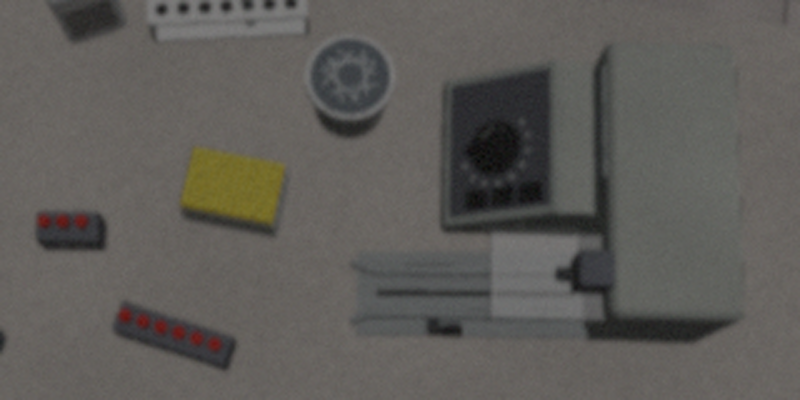

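View pics/sidec.png

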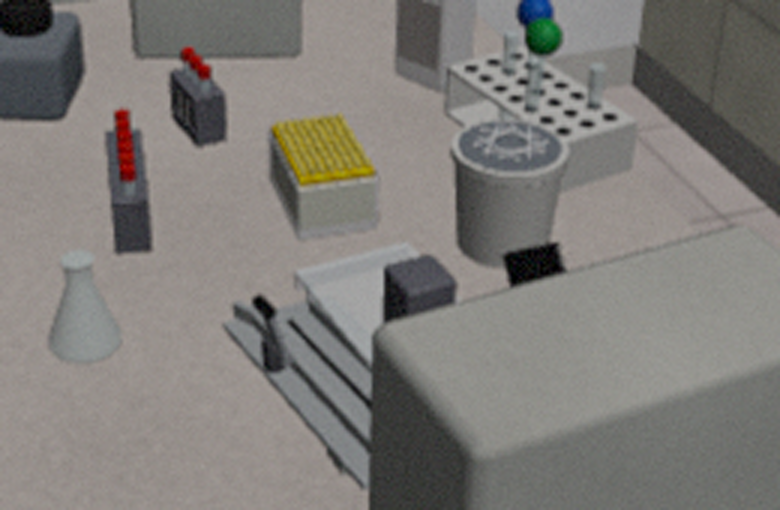

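```bash
python3 - <<'E'
from h import *
t=shot("top")
f=lambda x,y:(110+y/2.5,180+x/2.5)
a=onz(t,f(125,316),.088);b=onz(t,f(214,344),.088);print("caps",a,b,np.linalg.norm(a-b),np.degrees(np.arctan2(*(b-a)[1::-1])))
for nm,q,z in [("laneL0",(357,262),.022),("guideL1",(490,275),.04),("foot low",(357,318),.022),("knob",(495,150),.1),("jar",(0,0),0)]:
    print(nm,onz(t,f(*q),z))
T=T_tool();print(np.round(T,3))
E
```

```text
caps [0.430828   0.37349336 0.088     ] [0.41346087 0.26596699 0.088     ] 0.10891986022052408 -99.17489414081108
laneL0 [0.54625421 0.11712907 0.022     ]
guideL1 [ 0.54988882 -0.044556    0.04      ]
foot low [0.47758442 0.10735973 0.022     ]
knob [ 0.68827015 -0.02696115  0.1       ]
jar [8.28917965e-01 6.27578754e-01 2.22044605e-16]
[[ 0.354 -0.    -0.935  0.221]
 [ 0.935  0.     0.354  0.585]
 [ 0.    -1.     0.     0.223]
 [ 0.     0.     0.     1.   ]]
```

```bash
cat >> h.py <<'E'
def delta(pos,Rm,T=None,show=True):
    T=T_tool() if T is None else T
    d=T[:3,:3].T@(np.array(pos)-T[:3,3]); rv=R.from_matrix(T[:3,:3].T@Rm).as_rotvec(degrees=True)
    if show: print("row",np.round(d,4).tolist(),np.round(rv,2).tolist(),"n>=",round(np.linalg.norm(d)/.0625,1),round(np.linalg.norm(rv)/10.7,1))
    return np.r_[d,rv]
def down(yaw):  # jaw x yaw in deg, fingers down
    c,s=np.cos(np.radians(yaw)),np.sin(np.radians(yaw)); x=np.array([c,s,0]);y=np.array([0,0,-1.]);return np.stack([x,y,np.cross(x,y)],1)
E
python3 -c "
from h import *
delta([.42,.32,.26],down(-9.2))"
```

```text
row [-0.1771, -0.0375, -0.2796] [-0.0, 78.47, -0.0] n>= 5.3 7.3
```

{"op": "arm_command", "data": {
  "deltas": [-0.177, -0.037, -0.28, 0, 78.5, 0, -0.177, -0.037, -0.28, 0, 78.5, 0, -0.177, -0.037, -0.28, 0, 78.5, 0, -0.177, -0.037, -0.28, 0, 78.5, 0, -0.177, -0.037, -0.28, 0, 78.5, 0, -0.177, -0.037, -0.28, 0, 78.5, 0, -0.177, -0.037, -0.28, 0, 78.5, 0, -0.177, -0.037, -0.28, 0, 78.5, 0],
  "hand": 1
}}

```text
time: 2.6
ee_pos: [0.4206, 0.3196, 0.2597]
eef_rot: [-0.705, 0.058, -0.059, 0.705]
ft_force: [-0.6, 0.1, 0.5]
width: 0.087
```

```bash
python3 - <<'E'
from h import *
s=r.read_state();print(s["time"],np.round(s["joint_positions"],2));print(np.round(T_tool(),3))
w=shot("wrist","w1")
for n in ["rack_centre","short_rack"]:
  for q in r.regions_of(w,n)[:2]: print(n,q["conf"],q["centre"],q["region"].sum())
E
```

```text
2.6 [-0.96  0.09  0.24  1.67 -0.02  1.38 -0.88]
[[ 0.986  0.     0.165  0.421]
 [-0.165  0.     0.986  0.32 ]
 [ 0.    -1.     0.     0.26 ]
 [ 0.     0.     0.     1.   ]]
rack_centre 0.56 [174.5, 321.7] 3391
short_rack 0.91 [44.2, 386.4] 2355
```

View pics/w1.png

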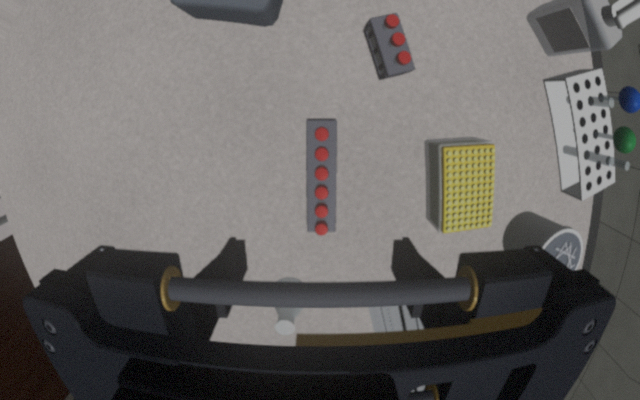

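```bash
cat > caps.py <<'E'
from h import *
def caps(w,cols=None):
    im=w["image"].astype(int); m=((im[...,0]>90)&(im[...,0]-im[...,1]>60)&(im[...,0]-im[...,2]>50)).astype(np.uint8)
    n,l,st,c=cv2.connectedComponentsWithStats(m)
    return [(c[i][::-1],st[i,4]) for i in range(1,n) if st[i,4]>30]
E
python3 - <<'E'
from caps import *
s=r.read_state()
w=shot("wrist")
P=[]
for c,a in caps(w):
    p=onz(w,c,.088); print(np.round(c,1),a,np.round(p,4)); 
    if 290<c[1]<350: P.append(p)
P=np.array(P); print(P.mean(0)); d=P[-1]-P[0]; print(np.degrees(np.arctan2(d[1],d[0])))
for rc in [(150,307.5),(150,336.5),(200,307),(200,336),(119,321),(234,321)]: print(rc,np.round(onz(w,rc,.06),4))
for p in [(.421,.32,.088),(.421,.32,.26)]: print(proj(w,p))
E
```

```text
[ 20.7 393.5] 113 [0.5294 0.4896 0.088 ]
[ 39.  399.4] 117 [0.5323 0.4679 0.088 ]
[ 57.7 405.3] 113 [0.5354 0.4463 0.088 ]
[134.1 322.1] 129 [0.4327 0.3746 0.088 ]
[154.1 321.8] 129 [0.4289 0.3531 0.088 ]
[173.7 321.7] 120 [0.4253 0.3315 0.088 ]
[192.9 321.5] 116 [0.4217 0.3099 0.088 ]
[211.4 321.3] 111 [0.418  0.2884 0.088 ]
[229.1 321. ] 98 [0.4143 0.2669 0.088 ]
[0.42348276 0.32073017 0.088     ]
-99.6957503783424
(150, 307.5) [0.4127 0.3565 0.06  ]
(150, 336.5) [0.4464 0.3511 0.06  ]
(200, 307) [0.4018 0.2962 0.06  ]
(200, 336) [0.4368 0.2905 0.06  ]
(119, 321) [0.4342 0.39   0.06  ]
(234, 321) [0.4116 0.2489 0.06  ]
[[184.35774232 319.46852697]]
[[255.40649852 320.16142245]]
```

```bash
python3 -c "
from h import *
delta([.4235,.3207,.028],down(-9.7))"
```

```text
row [0.0029, 0.2316, 0.0012] [-0.01, 0.57, 0.0] n>= 3.7 0.1
```

{"op": "arm_command", "data": {
  "deltas": [0.003, 0.05, 0.001, 0, 0.5, 0, 0.003, 0.11, 0.001, 0, 0.5, 0, 0.003, 0.165, 0.001, 0, 0.5, 0, 0.003, 0.205, 0.001, 0, 0.5, 0, 0.003, 0.2315, 0.001, 0, 0.5, 0, 0.003, 0.2315, 0.001, 0, 0.5, 0]
}}

```text
time: 3.55
ee_pos: [0.4224, 0.3195, 0.0264]
eef_rot: [0.706, -0.06, 0.059, -0.704]
ft_force: [-0.6, 0.7, 0.8]
width: 0.0871
```

{"op": "arm_command", "data": {
  "deltas": [0, 0, 0, 0, 0, 0, 0, 0, 0, 0, 0, 0, 0, 0, 0, 0, 0, 0, 0, 0, 0, 0, 0, 0],
  "hand": 0,
  "grip_force": 20
}}

```text
time: 4.05
ee_pos: [0.4237, 0.3206, 0.0285]
eef_rot: [-0.704, 0.06, -0.06, 0.705]
ft_force: [-0.6, 0.2, -0.0]
width: 0.0548
```

{"op": "arm_command", "data": {
  "deltas": [0, 0, 0, 0, 0, 0, 0, 0, 0, 0, 0, 0, 0, 0, 0, 0, 0, 0]
}}

```text
time: 4.42
ee_pos: [0.4235, 0.3204, 0.0281]
eef_rot: [0.705, -0.06, 0.06, -0.705]
ft_force: [-0.3, -0.9, 1.3]
width: 0.0362
```

```bash
python3 -c "
from h import *
T=T_tool()
delta([.4235,.3207,.15],down(-9.7))
delta([.515,-.085,.32],down(-3))"
```

```text
row [-0.0001, -0.1219, 0.0003] [0.0, -0.02, -0.01] n>= 2.0 0.0
row [0.1586, -0.2919, -0.3842] [0.0, -6.72, -0.01] n>= 8.1 0.6
```

{"op": "arm_command", "data": {
  "deltas": [0, -0.04, 0, 0, 0, 0, 0, -0.095, 0, 0, 0, 0, 0, -0.15, 0, 0, 0, 0, 0.02, -0.19, -0.04, 0, -1, 0, 0.04, -0.22, -0.09, 0, -2, 0, 0.065, -0.24, -0.14, 0, -3, 0, 0.085, -0.26, -0.195, 0, -4, 0, 0.105, -0.275, -0.25, 0, -5, 0]
}}

```text
time: 5.42
ee_pos: [0.4848, 0.0543, 0.3036]
eef_rot: [-0.706, 0.029, -0.029, 0.707]
ft_force: [1.1, -0.9, -2.8]
width: 0.0359
```

```bash
python3 -c "
from h import *
T=T_tool()
delta([.515,-.085,.32],down(-3))"
```

```text
row [0.0416, -0.0165, -0.1363] [-0.02, -1.7, 0.01] n>= 2.3 0.2
```

{"op": "arm_command", "data": {
  "deltas": [0.02, -0.008, -0.055, 0, -0.8, 0, 0.034, -0.014, -0.1, 0, -1.4, 0, 0.0416, -0.0165, -0.136, 0, -1.7, 0, 0.0416, -0.0165, -0.136, 0, -1.7, 0, 0.0416, -0.0165, -0.136, 0, -1.7, 0]
}}

```text
time: 6.05
ee_pos: [0.5148, -0.082, 0.319]
eef_rot: [-0.707, 0.019, -0.018, 0.707]
ft_force: [0.1, 0.6, -2.5]
width: 0.0355
```

```bash
python3 - <<'E'
from h import *
s=r.read_state();print(s["time"],np.round(s["joint_positions"],2));print(np.round(T_tool(),3).tolist())
w=shot("wrist","w2")
import pickle; pickle.dump(w,open("w2.pkl","wb"))
for n in ["lane","gate","gate_tip","selector_grip","guard_edge"]:
  for q in r.regions_of(w,n)[:2]: print(n,q["conf"],q["centre"],q["region"].sum())
cv2.imwrite("pics/w2c.png",cv2.resize(w["image"][0:220,230:530],None,fx=2.6,fy=2.6,interpolation=cv2.INTER_CUBIC)[:,:,::-1])
E
```

```text
6.05 [-0.54  0.05  0.65  1.6  -0.03  1.5   0.05]
[[0.999, -0.001, 0.053, 0.515], [-0.053, 0.0, 0.999, -0.082], [-0.001, -1.0, 0.0, 0.319], [0.0, 0.0, 0.0, 1.0]]
lane 0.58 [84.4, 315.6] 7007
lane 0.56 [127.0, 453.5] 1253
gate 0.66 [114.5, 284.7] 444
gate_tip 0.97 [117.2, 282.8] 441
gate_tip 0.54 [40.4, 202.1] 1376
selector_grip 0.56 [130.3, 452.8] 1197
selector_grip 0.31 [40.9, 200.0] 1340
guard_edge 0.58 [164.9, 425.7] 34634
```

View pics/w2.png

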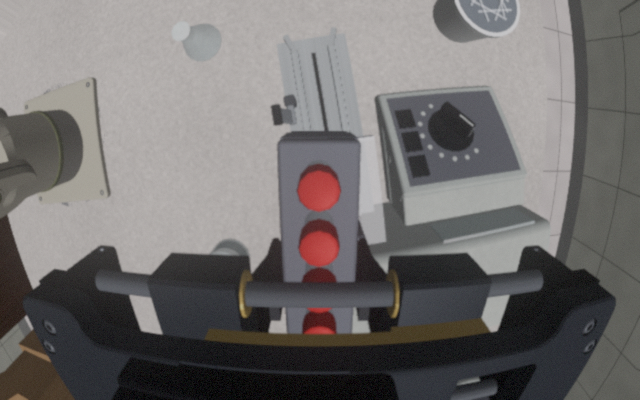

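View pics/w2c.png

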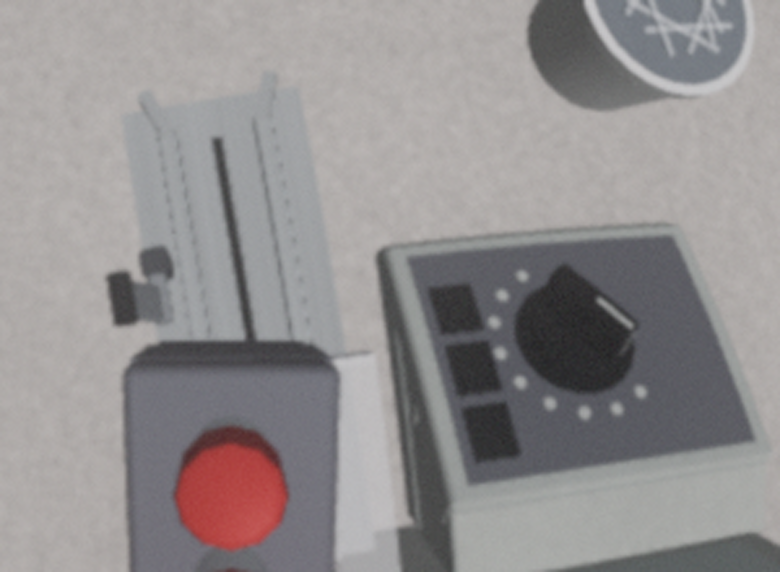

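```bash
cat >> h.py <<'E'
from scipy.optimize import least_squares
def lane_T(p):
    X,Y,yaw=p  # reader origin, yaw of reader x
    c,s=np.cos(yaw),np.sin(yaw); Rz=np.array([[c,-s,0],[s,c,0],[0,0,1]])
    a=np.radians(8); lx=np.array([np.cos(a),0,np.sin(a)]); ly=np.array([0,1,0]); lz=np.cross(lx,ly)
    T=np.eye(4); T[:3,:3]=Rz@np.stack([lx,ly,lz],1); T[:3,3]=Rz@np.array([.05,-.1,.046])+[X,Y,0]; return T
def inl(T,q): return T[:3,:3]@np.array(q,float)+T[:3,3]
E
cat > fit.py <<'E'
from h import *
import pickle
w=pickle.load(open("w2.pkl","rb"))
f=lambda x,y:(y/2.6,230+x/2.6)
slot=[f(218,140),f(234,240),f(250,338)]
foot=f(212,102)   # plate low edge at mid
roller=f(122,298)
def res(p):
    T=lane_T(p[:3]); th=p[3]-.349; o=[]
    for q in slot:   # intersect with lane floor; y=0
        c,d=ray(w,q); n=T[:3,2]; P=c+d*((T[:3,3]-c)@n)/(d@n); l=T[:3,:3].T@(P-T[:3,3]); o.append(l[1]*1000)
    c,d=ray(w,foot); n=T[:3,2]; P=c+d*((T[:3,3]-c)@n)/(d@n); l=T[:3,:3].T@(P-T[:3,3]); o.append((l[0]+.275)*1000)
    g=proj(w,inl(T,[-.154,-.044+.05*np.sin(th),.026+.05*np.cos(th)]))[0]-np.array(roller); o+=list(g*1.5)
    return o
if __name__=="__main__":
    s=least_squares(res,[.63,-.11,-1.57,.1]); print(s.x,np.round(s.fun,2)); 
    np.save("reader.npy",s.x); T=lane_T(s.x)
    F=inl(T,[-.275,0,0]); print("foot",F,"stop",T[:3,3])
    from cv2 import resize
    im=cv2.resize(w["image"],None,fx=2.6,fy=2.6,interpolation=cv2.INTER_CUBIC).copy()[:572,598:1378]
    def L(a,b,col):
        A,B=proj(w,[inl(T,a),inl(T,b)]); cv2.line(im,(int(A[1]*2.6-598),int(A[0]*2.6)),(int(B[1]*2.6-598),int(B[0]*2.6)),col,1)
    L([-.275,0,0],[-.13,0,0],(255,0,0))
    for y in(-.022,.022): L([-.275,y,.014],[-.13,y,.014],(0,255,0)); L([-.275,y,0],[-.13,y,0],(0,0,255))
    L([-.275,-.04,0],[-.275,.04,0],(255,255,0))
    th=s.x[3]-.349; t=[-.044+.05*np.sin(th),.026+.05*np.cos(th)]
    L([-.167,*t],[-.141,*t],(255,0,255)); L([-.154,-.044,.026],[-.154,*t],(255,0,255))
    cv2.imwrite("pics/fit.png",im[:,:,::-1])
E
python3 fit.py
```

```text
[ 0.63432321 -0.1009921  -1.47752885  0.08154425] [-0.43 -0.13  0.6   1.    0.85  0.18]Traceback (most recent call last):
  File "fit.py", line 17, in <module>
    np.save("reader.npy",s.x); T=lane_T(s.x)
                                 ~~~~~~^^^^^
  File "h.py", line 40, in lane_T
    X,Y,yaw=p  # reader origin, yaw of reader x
    ^^^^^^^
ValueError: too many values to unpack (expected 3)
```

```bash
sed -i 's/T=lane_T(s.x)$/T=lane_T(s.x[:3])/' fit.py; python3 fit.py
```

```text
[ 0.63432321 -0.1009921  -1.47752885  0.08154425] [-0.43 -0.13  0.6   1.    0.85  0.18]
foot [0.51405231 0.11105211 0.0077274 ] stop [ 0.53941445 -0.16008802  0.046     ]
```

View pics/fit.png

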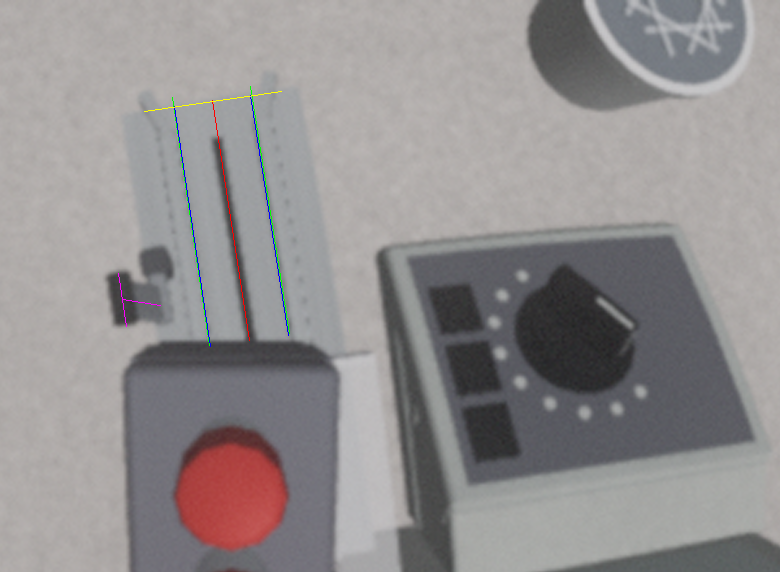

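```bash
cat >> h.py <<'E'
def LT(): return lane_T(np.load("reader.npy")[:3])
def laneR(T,tilt=0,twist=0):
    # tool y=-lane z; tool z = -lane x ; tilt: lean fingers up-lane by deg from -lane z
    x=T[:3,1]; y=-T[:3,2]; t=np.radians(tilt); y=np.cos(t)*y+np.sin(t)*T[:3,0]
    return np.stack([x,y,np.cross(x,y)],1)
E
python3 -c "
from h import *
T=LT()
for z in (.15,.03): delta(inl(T,[-.2,0,z]),laneR(T)); print(inl(T,[-.2,0,z]))
"
```

```text
row [-0.0032, 0.1528, 0.1399] [-8.0, -8.29, -0.59] n>= 3.3 1.1
[0.51902503 0.05789004 0.16670559]
row [-0.0008, 0.2716, 0.1233] [-8.0, -8.29, -0.59] n>= 4.8 1.1
[0.52058041 0.04126185 0.04787342]
```

{"op": "arm_command", "data": {
  "deltas": [0, 0.0, 0.06, -3, -3, 0, -0.003, 0.04, 0.105, -6, -6, -0.4, -0.003, 0.09, 0.13, -8, -8.3, -0.6, -0.003, 0.135, 0.14, -8, -8.3, -0.6, -0.003, 0.153, 0.14, -8, -8.3, -0.6, -0.003, 0.153, 0.14, -8, -8.3, -0.6]
}}

```text
time: 7.1
ee_pos: [0.5186, 0.0574, 0.1654]
eef_rot: [0.754, 0.034, -0.031, -0.655]
ft_force: [0.4, 0.1, -2.5]
width: 0.0358
```

```bash
python3 -c "
from h import *
T=LT()
for z in (.06,.034,.03,.026): delta(inl(T,[-.2,0,z]),laneR(T))
w=shot('wrist','w3')
t=shot('top'); cv2.imwrite('pics/t3.png',cv2.resize(t['image'][110:270,260:500],None,fx=3.3,fy=3.3,interpolation=cv2.INTER_CUBIC)[:,:,::-1])
"
```

```text
row [0.0007, 0.0887, 0.0004] [0.06, -0.0, -0.13] n>= 1.4 0.0
row [0.0008, 0.1147, 0.0004] [0.06, -0.0, -0.13] n>= 1.8 0.0
row [0.0008, 0.1187, 0.0004] [0.06, -0.0, -0.13] n>= 1.9 0.0
row [0.0008, 0.1227, 0.0004] [0.06, -0.0, -0.13] n>= 2.0 0.0
```

View pics/w3.png

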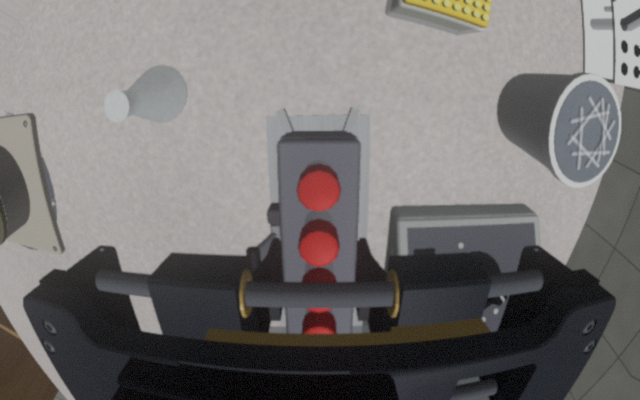

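{"op": "arm_command", "data": {
  "deltas": [0.0008, 0.05, 0, 0, 0, 0, 0.0008, 0.085, 0, 0, 0, 0, 0.0008, 0.103, 0, 0, 0, 0, 0.0008, 0.112, 0, 0, 0, 0, 0.0008, 0.115, 0, 0, 0, 0, 0.0008, 0.118, 0, 0, 0, 0, 0.0008, 0.118, 0, 0, 0, 0]
}}

```text
time: 8.07
ee_pos: [0.5221, 0.0412, 0.0502]
eef_rot: [0.754, 0.035, -0.03, -0.655]
ft_force: [0.3, -0.4, -2.2]
width: 0.0359
```

```bash
python3 -c "
from h import *
T=LT()
for z in (.03,.026): delta(inl(T,[-.2,0,z]),laneR(T))
print(r.read_state()['ft_force'])
w=shot('wrist','w4')
"
```

```text
row [-0.0015, 0.0022, 0.0006] [-0.01, -0.06, 0.05] n>= 0.0 0.0
row [-0.0015, 0.0062, 0.0006] [-0.01, -0.06, 0.05] n>= 0.1 0.0
[ 0.34026712 -0.40900758 -2.15935585]
```

View pics/w4.png

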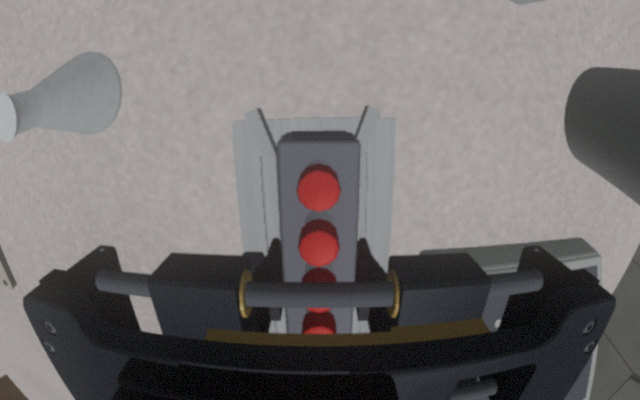

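{"op": "arm_command", "data": {
  "deltas": [-0.0008, 0.002, 0, 0, 0, 0, -0.0008, 0.0035, 0, 0, 0, 0, -0.0008, 0.005, 0, 0, 0, 0, -0.0008, 0.005, 0, 0, 0, 0]
}}

```text
time: 8.62
ee_pos: [0.5209, 0.0405, 0.0461]
eef_rot: [0.754, 0.035, -0.03, -0.656]
ft_force: [-10.4, 1.1, 21.1]
width: 0.0357
```

```bash
python3 -c "
from h import *
T=LT();P=T_tool();print(T[:3,:3].T@(P[:3,3]-T[:3,3]))
delta(inl(T,[-.2,0,.028]),laneR(T))
s=r.read_state();print(T[:3,:3].T@s['ft_force'],s['torque'])
w=shot('wrist','w5')
"
```

```text
[-0.19944188  0.00029269  0.02817599]
row [-0.0003, 0.0002, 0.0006] [-0.03, -0.06, -0.03] n>= 0.0 0.0
[  0.89019275 -10.29815431  21.22174882] [-0.38776674  2.44988691 -0.25688095]
```

View pics/w5.png

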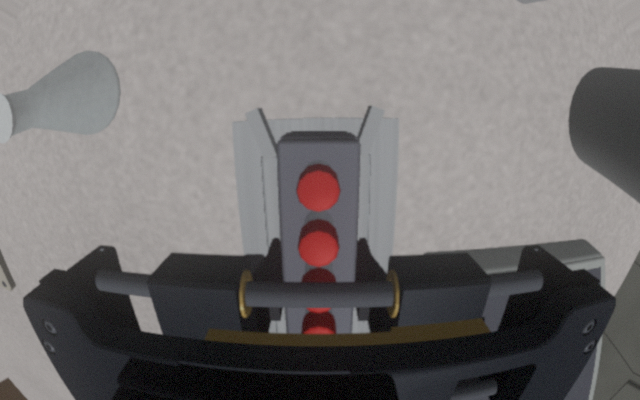

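{"op": "arm_command", "data": {
  "deltas": [0, -0.0015, 0, 0, 0, 0, 0, -0.0015, 0, 0, 0, 0]
}}

```text
time: 8.93
ee_pos: [0.5211, 0.0405, 0.0462]
eef_rot: [0.754, 0.035, -0.03, -0.655]
ft_force: [-0.2, -0.7, 0.0]
width: 0.0361
```

{"op": "arm_command", "data": {
  "deltas": [0, 0, 0, 0, 0, 0, 0, 0, 0, 0, 0, 0, 0, 0, 0, 0, 0, 0, 0, 0, 0, 0, 0, 0],
  "hand": 0.75
}}

```text
time: 9.43
ee_pos: [0.5211, 0.0404, 0.0462]
eef_rot: [0.754, 0.035, -0.03, -0.655]
ft_force: [0.5, -0.5, 0.0]
width: 0.0631
```

{"op": "arm_command", "data": {
  "deltas": [0, -0.03, 0, 0, 0, 0, 0, -0.08, 0, 0, 0, 0, 0, -0.14, 0.02, 0, 0, 0, 0, -0.16, 0.07, 0, 0, 0, 0, -0.16, 0.12, 0, 0, 0, 0, -0.16, 0.14, 0, 0, 0, 0, -0.16, 0.14, 0, 0, 0],
  "hand": 0.75
}}

```text
time: 10.3
ee_pos: [0.5058, 0.2013, 0.1846]
eef_rot: [0.754, 0.035, -0.031, -0.655]
ft_force: [-0.1, -1.7, 0.0]
width: 0.0652
```

```bash
python3 -c "
from h import *
w=shot('wrist','w6');import pickle; pickle.dump(w,open('w6.pkl','wb'))
T=LT();P=T_tool();print(T[:3,:3].T@(P[:3,3]-T[:3,3]),r.read_state()['width'])
t=shot('top'); cv2.imwrite('pics/t6.png',cv2.resize(t['image'][110:270,260:500],None,fx=3.3,fy=3.3,interpolation=cv2.INTER_CUBIC)[:,:,::-1])
"
```

```text
[-0.33827079  0.00055553  0.18782464] 0.06571454102600413
```

View pics/w6.png

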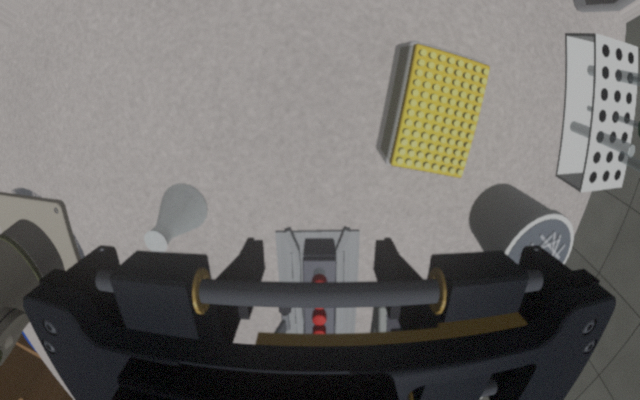

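View pics/t6.png

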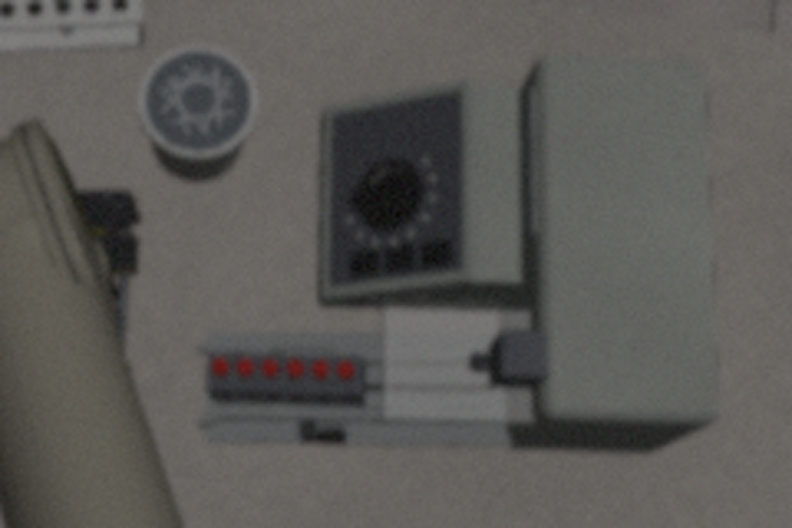

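```bash
python3 -c "
from h import *
T=LT();T0=T_tool()
Rm=laneR(T,22)
for q in [(-.32,0,.08),(-.30,0,.025)]: delta(inl(T,[*q]),Rm,T0); print(inl(T,q))
"
```

```text
row [-0.0007, 0.108, -0.0173] [-21.93, -0.17, -0.04] n>= 1.7 2.0
[0.50886522 0.16650595 0.08068605]
row [-0.0006, 0.163, -0.0372] [-21.93, -0.17, -0.04] n>= 2.7 2.0
[0.51142262 0.13916542 0.02900477]
```

{"op": "arm_command", "data": {
  "deltas": [0, 0.05, -0.008, -10, 0, 0, 0, 0.1, -0.015, -20, -0.1, 0, -0.0006, 0.12, -0.02, -22, -0.2, 0, -0.0006, 0.14, -0.025, -22, -0.2, 0, -0.0006, 0.155, -0.035, -22, -0.2, 0, -0.0006, 0.163, -0.037, -22, -0.2, 0, -0.0006, 0.163, -0.037, -22, -0.2, 0, -0.0006, 0.163, -0.037, -22, -0.2, 0],
  "hand": 0
}}

```text
time: 11.4
ee_pos: [0.5115, 0.142, 0.0296]
eef_rot: [0.865, 0.041, -0.024, -0.5]
ft_force: [-0.8, -0.2, 1.0]
width: 0.0016
```

```bash
python3 -c "
from h import *
T=LT();T0=T_tool()
Rm=laneR(T,22)
print(np.round(T[:3,:3].T@(T0[:3,3]-T[:3,3]),4),r.read_state()['width'],np.round(r.read_state()['joint_positions'],2))
for q in [(-.28,0,.025),(-.22,0,.025),(-.16,0,.025),(-.147,0,.025)]: delta(inl(T,[*q]),Rm,T0)
w=shot('wrist','w7');s=shot('side'); cv2.imwrite('pics/s7.png',cv2.resize(s['image'][140:310,220:480],None,fx=3,fy=3,interpolation=cv2.INTER_CUBIC)[:,:,::-1])
"
```

```text
[-0.3027  0.0004  0.026 ] 0.0015549675042363092 [-0.97  0.52  0.39  1.8   0.29  1.13 -0.66]
row [-0.0004, 0.0094, -0.0207] [-0.06, 0.11, 0.08] n>= 0.4 0.0
row [-0.0006, 0.0318, -0.0764] [-0.06, 0.11, 0.08] n>= 1.3 0.0
row [-0.0007, 0.0542, -0.132] [-0.06, 0.11, 0.08] n>= 2.3 0.0
row [-0.0008, 0.0591, -0.1441] [-0.06, 0.11, 0.08] n>= 2.5 0.0
```

View pics/w7.png

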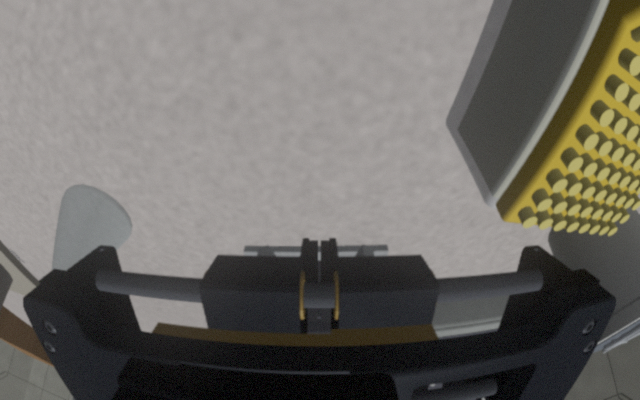

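View pics/s7.png

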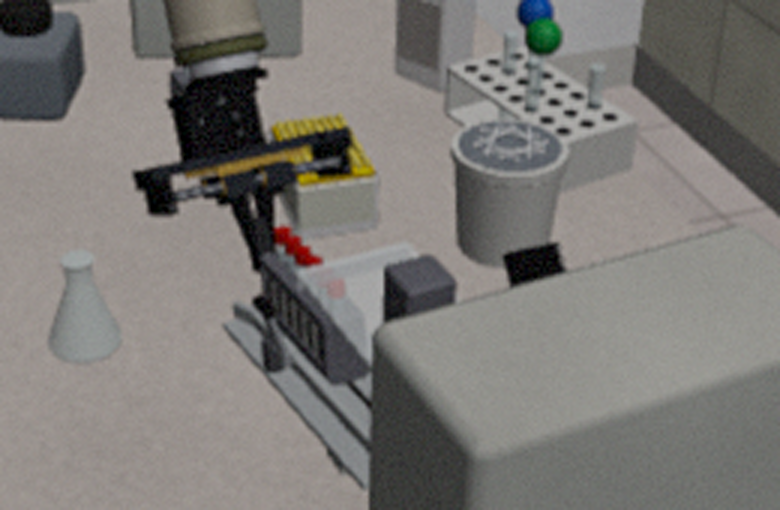

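{"op": "arm_command", "data": {
  "deltas": [-0.0004, 0.0094, -0.0207, 0, 0.1, 0, -0.0005, 0.018, -0.041, 0, 0.1, 0, -0.0005, 0.026, -0.061, 0, 0.1, 0, -0.0006, 0.034, -0.081, 0, 0.1, 0, -0.0006, 0.042, -0.101, 0, 0.1, 0, -0.0007, 0.05, -0.12, 0, 0.1, 0, -0.0007, 0.0535, -0.13, 0, 0.1, 0, -0.0007, 0.0535, -0.13, 0, 0.1, 0]
}}

```text
time: 12.5
ee_pos: [0.5233, 0.0012, 0.0476]
eef_rot: [0.865, 0.04, -0.023, -0.499]
ft_force: [0.1, 0.2, 0.6]
width: 0.0004
```

```bash
python3 -c "
from h import *
T=LT();T0=T_tool()
Rm=laneR(T,22)
print(np.round(T[:3,:3].T@(T0[:3,3]-T[:3,3]),4),T[:3,:3].T@r.read_state()['ft_force'])
for q in [(-.152,0,.025),(-.147,0,.025)]: delta(inl(T,[*q]),Rm,T0)
w=shot('wrist','w8');s=shot('side'); cv2.imwrite('pics/s8.png',cv2.resize(s['image'][140:310,220:480],None,fx=3,fy=3,interpolation=cv2.INTER_CUBIC)[:,:,::-1])
"
```

```text
[-0.1602 -0.001   0.0242] [-0.08069244  0.12036583  0.65368015]
row [0.001, 0.0023, -0.0079] [0.07, -0.05, -0.06] n>= 0.1 0.0
row [0.001, 0.0042, -0.0126] [0.07, -0.05, -0.06] n>= 0.2 0.0
```

View pics/s8.png

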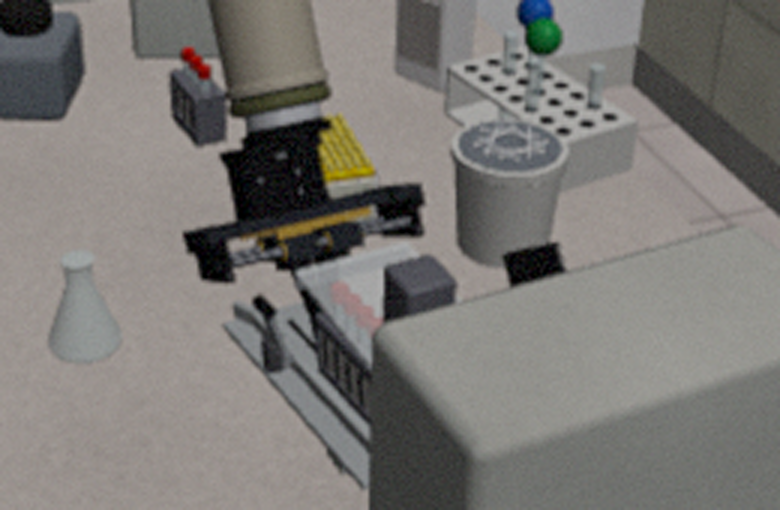

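{"op": "arm_command", "data": {
  "deltas": [0.001, 0.001, -0.004, 0, 0, 0, 0.001, 0.0023, -0.008, 0, 0, 0, 0.001, 0.0035, -0.0105, 0, 0, 0, 0.001, 0.0042, -0.0126, 0, 0, 0]
}}

```text
time: 13.1
ee_pos: [0.526, -0.0076, 0.0498]
eef_rot: [0.864, 0.042, -0.024, -0.501]
ft_force: [-3.3, 13.5, 0.5]
width: 0.0006
```

```bash
python3 -c "
from h import *
T=LT();T0=T_tool()
print(np.round(T[:3,:3].T@(T0[:3,3]-T[:3,3]),4),T[:3,:3].T@r.read_state()['ft_force'])
t=shot('top'); cv2.imwrite('pics/t9.png',cv2.resize(t['image'][150:270,300:480],None,fx=4.4,fy=4.4,interpolation=cv2.INTER_CUBIC)[:,:,::-1])
s=shot('side'); cv2.imwrite('pics/s9.png',cv2.resize(s['image'][200:310,260:430],None,fx=4.5,fy=4.5,interpolation=cv2.INTER_CUBIC)[:,:,::-1])
"
```

```text
[-0.1511  0.0008  0.0251] [-13.54374111  -2.02399377   2.41194131]
```

View pics/t9.png

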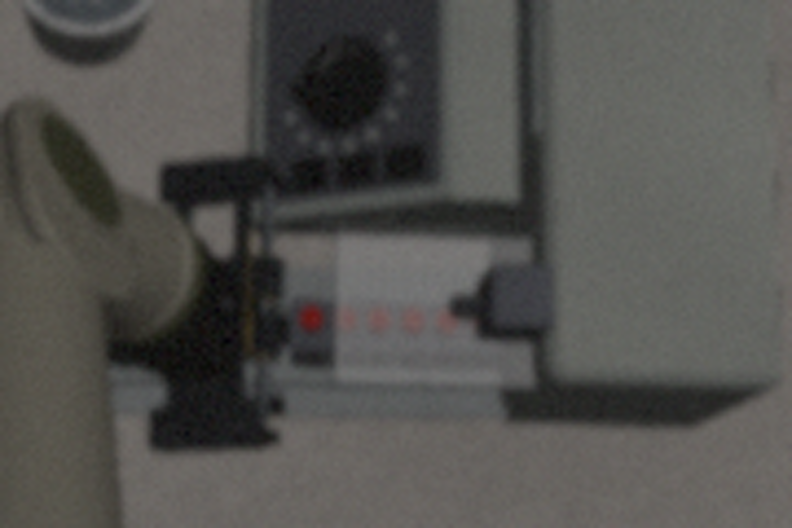

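View pics/s9.png

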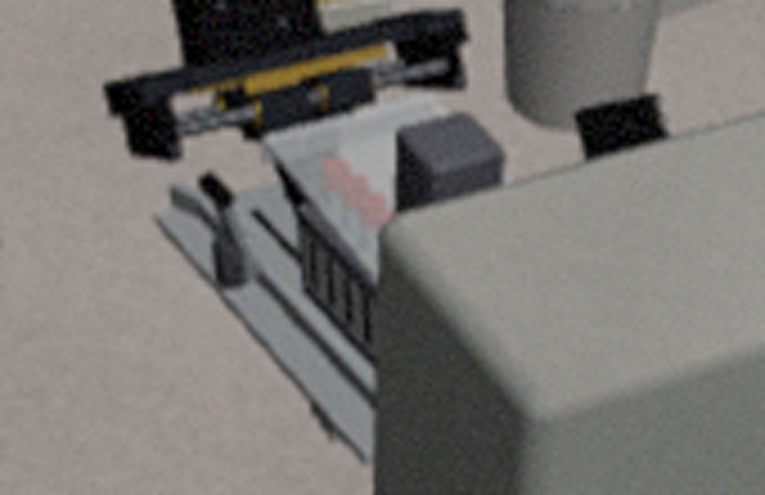

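```bash
python3 -c "
from h import *
T=LT()
t=shot('top')
for i in range(6):
  a=proj(t,inl(T,[-.07-.054+.0216*i,0,.088]))[0]; print(i,(a[1]-300)*4.4,(a[0]-150)*4.4)
a=proj(t,inl(T,[-.140,0,.06]))[0];print('rear top',(a[1]-300)*4.4,(a[0]-150)*4.4)
"
```

```text
0 315.3018111567983 316.30522563674424
1 348.71899624878154 317.10623835418335
2 382.28173030602767 317.9107398924751
3 415.99096631439954 318.7187530947702
4 449.84766559756036 319.5303010040773
5 483.8527979083561 320.34540686545256
rear top 292.33783222483083 323.74301492464235
```

{"op": "arm_command", "data": {
  "deltas": [0, 0.0006, -0.0015, 0, 0, 0, 0, 0.0006, -0.0015, 0, 0, 0]
}}

```text
time: 13.5
ee_pos: [0.5261, -0.0076, 0.0498]
eef_rot: [0.864, 0.042, -0.024, -0.501]
ft_force: [-4.6, 14.3, 0.4]
width: 0.0003
```

```bash
python3 -c "
from h import *
T=LT();T0=T_tool()
print(np.round(T[:3,:3].T@(T0[:3,3]-T[:3,3]),4),T[:3,:3].T@r.read_state()['ft_force'])
"
```

```text
[-0.151   0.0009  0.0251] [-14.41566506  -3.2869138    2.47790998]
```

```bash
python3 -c "
from h import *
T=LT();T0=T_tool()
Rm=laneR(T,22)
for q in [(-.165,0,.027),(-.185,0,.06),(-.2,-.04,.10),(-.19,-.10,.10),(-.158,-.105,.07),(-.158,-.105,.055)]: delta(inl(T,[*q]),Rm,T0)
"
```

```text
row [-0.0008, -0.007, 0.0123] [-0.26, 0.19, 0.15] n>= 0.2 0.0
row [-0.0007, -0.045, 0.0186] [-0.26, 0.19, 0.15] n>= 0.8 0.0
row [-0.0406, -0.0878, 0.0179] [-0.26, 0.19, 0.15] n>= 1.6 0.0
row [-0.1007, -0.0843, 0.0088] [-0.26, 0.19, 0.15] n>= 2.1 0.0
row [-0.1058, -0.0446, -0.0098] [-0.26, 0.19, 0.15] n>= 1.8 0.0
row [-0.1058, -0.0307, -0.0043] [-0.26, 0.19, 0.15] n>= 1.8 0.0
```

{"op": "arm_command", "data": {
  "deltas": [-0.0008, -0.007, 0.0123, 0, 0.2, 0, -0.0007, -0.045, 0.0186, 0, 0.2, 0, -0.04, -0.088, 0.018, 0, 0.2, 0, -0.075, -0.088, 0.012, 0, 0.2, 0, -0.105, -0.08, 0.005, 0, 0.2, 0, -0.106, -0.045, -0.0098, 0, 0.2, 0, -0.106, -0.031, -0.0043, 0, 0.2, 0, -0.106, -0.031, -0.0043, 0, 0.2, 0]
}}

```text
time: 14.5
ee_pos: [0.4189, -0.0106, 0.0792]
eef_rot: [0.866, 0.039, -0.022, -0.499]
ft_force: [-0.3, -0.1, -0.4]
width: 0.0004
```

```bash
python3 -c "
from h import *
T=LT();T0=T_tool()
print(np.round(T[:3,:3].T@(T0[:3,3]-T[:3,3]),4),T[:3,:3].T@r.read_state()['ft_force'])
Rm=laneR(T,22)
for q in [(-.158,-.08,.055),(-.158,-.014,.055),(-.158,-.014,.085),(-.158,0.004,.085),(-.158,.004,.034)]: delta(inl(T,[*q]),Rm,T0)
w=shot('wrist','w10')
s=shot('side'); cv2.imwrite('pics/s10.png',cv2.resize(s['image'][200:310,260:430],None,fx=4.5,fy=4.5,interpolation=cv2.INTER_CUBIC)[:,:,::-1])
t=shot('top'); cv2.imwrite('pics/t10.png',cv2.resize(t['image'][150:270,300:480],None,fx=4.4,fy=4.4,interpolation=cv2.INTER_CUBIC)[:,:,::-1])
"
```

```text
[-0.1539 -0.1061  0.0551] [-0.0306014  -0.26835477 -0.42999369]
row [0.0261, -0.0015, 0.004] [0.09, -0.17, -0.06] n>= 0.4 0.0
row [0.0921, -0.0015, 0.0042] [0.09, -0.17, -0.06] n>= 1.5 0.0
row [0.0921, -0.0293, -0.0071] [0.09, -0.17, -0.06] n>= 1.6 0.0
row [0.1101, -0.0294, -0.0071] [0.09, -0.17, -0.06] n>= 1.8 0.0
row [0.1101, 0.0179, 0.0121] [0.09, -0.17, -0.06] n>= 1.8 0.0
```

View pics/s10.png

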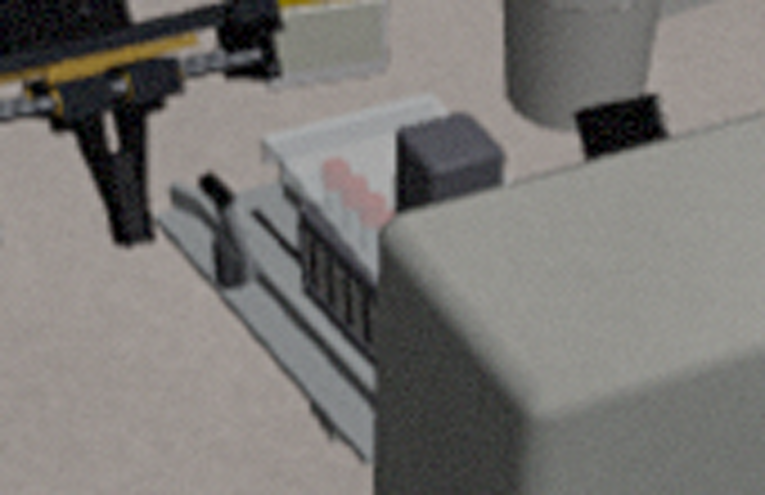

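View pics/t10.png

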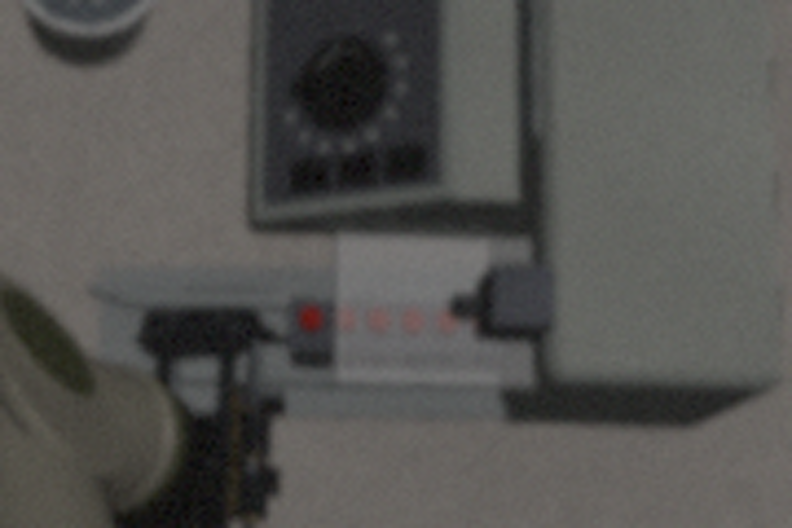

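View pics/w10.png

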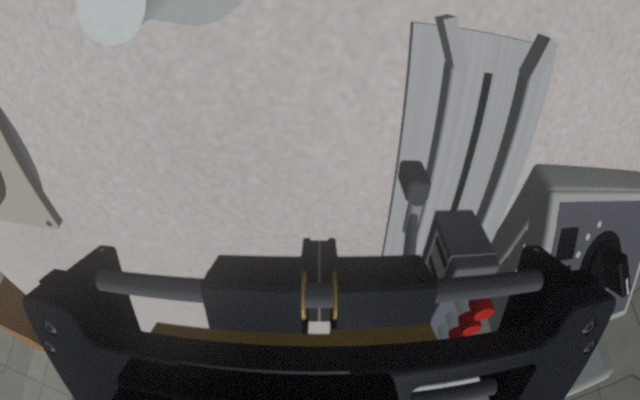

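```bash
python3 -c "
from h import *
T=LT();w=shot('wrist'); th=np.load('reader.npy')[3]
for t in (0,.08,.2,.25):
  a=t-.349; print(t,[np.round(proj(w,inl(T,[x,-.044+.05*np.sin(a),.026+.05*np.cos(a)]))[0]).tolist() for x in(-.167,-.141)], proj(w,inl(T,[-.154,-.044,.026]))[0])
print(proj(w,T_tool()[:3,3]), proj(w,inl(T,[-.14,0.018,.06])),proj(w,inl(T,[-.14,-.018,.06])),proj(w,inl(T,[-.275,0,0])))
"
python3 - <<'E'
import cv2
im=cv2.imread('pics/w10.png'); cv2.imwrite('pics/w10c.png',cv2.resize(im[100:300,360:560],None,fx=3.5,fy=3.5,interpolation=cv2.INTER_CUBIC))
E
```

```text
0 [[262.0, 402.0], [290.0, 393.0]] [220.308847   409.02551655]
0.08 [[264.0, 409.0], [291.0, 400.0]] [220.308847   409.02551655]
0.2 [[265.0, 420.0], [292.0, 409.0]] [220.308847   409.02551655]
0.25 [[265.0, 424.0], [293.0, 413.0]] [220.308847   409.02551655]
[[254.93624741 319.20914216]] [[266.66235752 497.47357134]] [[270.44306587 452.41358428]] [[ 38.72121528 493.58248906]]
```

View pics/w10c.png

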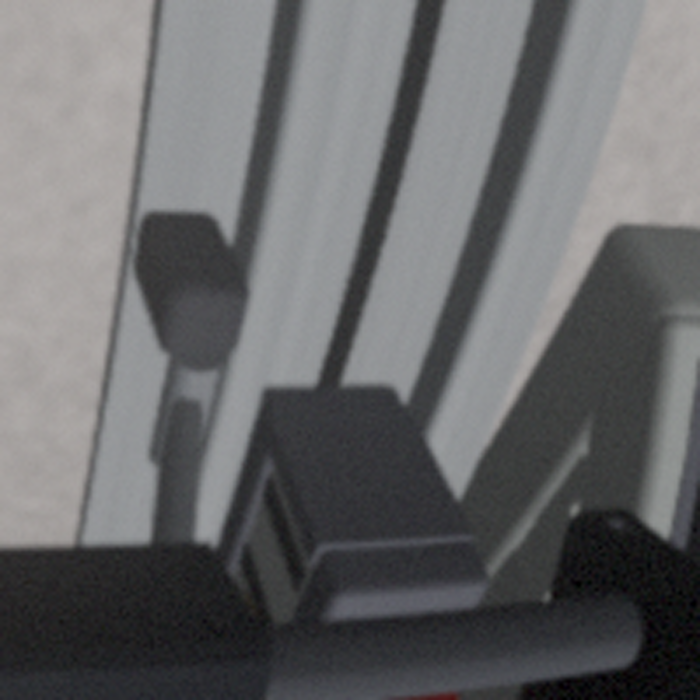

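```bash
python3 -c "
from h import *
T=LT();s=shot('side')
for t in (0,.08,.2):
  a=t-.349; print(t,[[(v[1]-260)*4.5,(v[0]-200)*4.5] for v in [proj(s,inl(T,[x,-.044+.05*np.sin(a),.026+.05*np.cos(a)]))[0] for x in(-.167,-.141)]])
v=proj(s,inl(T,[-.154,-.044,.026]))[0];print('hinge',(v[1]-260)*4.5,(v[0]-200)*4.5)
v=proj(s,T_tool()[:3,3])[0];print('tcp',(v[1]-260)*4.5,(v[0]-200)*4.5)
"

```

```text
0 [[np.float64(201.5404245241735), np.float64(184.081422662658)], [np.float64(219.68374023483756), np.float64(204.56437468933834)]]
0.08 [[np.float64(207.9797455433297), np.float64(180.39823436752758)], [np.float64(226.2294008626775), np.float64(200.79993995079286)]]
0.2 [[np.float64(217.96154695786566), np.float64(175.7725399773431)], [np.float64(236.37193571185642), np.float64(196.06419182818559)]]
hinge 246.07446586851 263.1678724199694
tcp 135.06031202908719 241.64239718147672
```

{"op": "arm_command", "data": {
  "deltas": [0.015, -0.0015, 0.004, 0, 0, 0, 0.03, -0.0015, 0.004, 0, 0, 0, 0.042, -0.0015, 0.004, 0, 0, 0, 0.054, -0.0015, 0.004, 0, 0, 0, 0.066, -0.0015, 0.0042, 0, 0, 0, 0.079, -0.0015, 0.0042, 0, 0, 0, 0.092, -0.0015, 0.0042, 0, 0, 0, 0.092, -0.0015, 0.0042, 0, 0, 0]
}}

```text
time: 15.75
ee_pos: [0.5117, 0.0027, 0.079]
eef_rot: [0.865, 0.04, -0.022, -0.499]
ft_force: [0.2, 0.4, 0.3]
width: 0.0005
```

```bash
python3 -c "
from h import *
T=LT();T0=T_tool()
print(np.round(T[:3,:3].T@(T0[:3,3]-T[:3,3]),4),T[:3,:3].T@r.read_state()['ft_force'])
Rm=laneR(T,22)
for q in [(-.158,-.014,.075),(-.158,0.004,.09),(-.158,.004,.045),(-.158,.004,.032)]: delta(inl(T,[*q]),Rm,T0)
s=shot('side'); cv2.imwrite('pics/s11.png',cv2.resize(s['image'][200:310,260:430],None,fx=4.5,fy=4.5,interpolation=cv2.INTER_CUBIC)[:,:,::-1])
"
```

```text
[-0.1585 -0.0124  0.0556] [-0.33182576  0.27156909  0.3690397 ]
row [-0.0016, -0.0178, -0.0078] [0.03, -0.2, 0.06] n>= 0.3 0.0
row [0.0165, -0.0317, -0.0133] [0.03, -0.2, 0.06] n>= 0.6 0.0
row [0.0164, 0.01, 0.0036] [0.03, -0.2, 0.06] n>= 0.3 0.0
row [0.0163, 0.022, 0.0084] [0.03, -0.2, 0.06] n>= 0.5 0.0
```

View pics/s11.png

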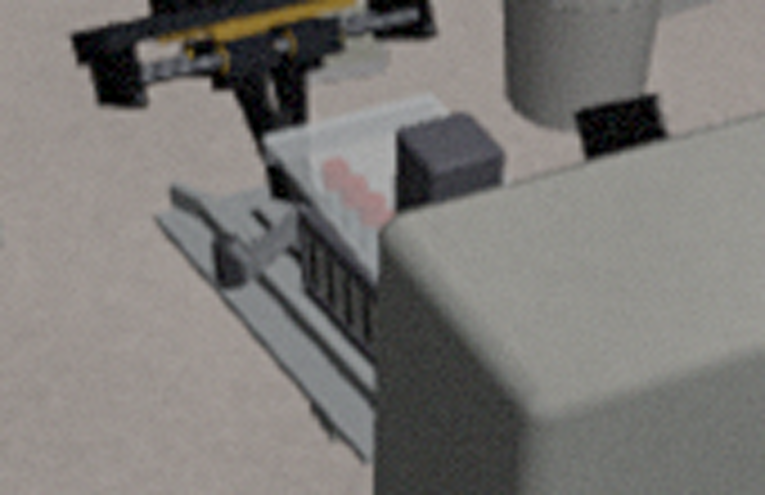

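{"op": "arm_command", "data": {
  "deltas": [-0.0015, -0.018, -0.008, 0, 0, 0, 0.0165, -0.032, -0.0133, 0, 0, 0, 0.0165, -0.015, -0.0065, 0, 0, 0, 0.0164, 0.002, 0.0004, 0, 0, 0, 0.0164, 0.01, 0.0036, 0, 0, 0, 0.0163, 0.016, 0.006, 0, 0, 0, 0.0163, 0.022, 0.0084, 0, 0, 0, 0.0163, 0.025, 0.01, 0, 0, 0]
}}

```text
time: 16.8
ee_pos: [0.5284, 0.0006, 0.0559]
eef_rot: [0.866, 0.04, -0.021, -0.499]
ft_force: [-21.6, 9.7, 65.1]
width: 0.0003
```

```bash
python3 -c "
from h import *
T=LT();T0=T_tool()
print(np.round(T[:3,:3].T@(T0[:3,3]-T[:3,3]),4),T[:3,:3].T@r.read_state()['ft_force'])
Rm=laneR(T,22)
for q in [(-.158,0,.028),(-.17,0,.06),(-.20,0,.14)]: delta(inl(T,[*q]),Rm,T0)
s=shot('side'); cv2.imwrite('pics/s12.png',cv2.resize(s['image'][200:310,260:430],None,fx=4.5,fy=4.5,interpolation=cv2.INTER_CUBIC)[:,:,::-1])
"
```

```text
[-0.1581  0.004   0.0322] [ -2.46479298 -20.58090222  66.04287754]
row [-0.004, 0.0039, 0.0015] [0.12, -0.24, 0.06] n>= 0.1 0.0
row [-0.004, -0.0303, 0.0006] [0.12, -0.24, 0.06] n>= 0.5 0.0
row [-0.0039, -0.1157, -0.0018] [0.12, -0.24, 0.06] n>= 1.9 0.0
```

View pics/s12.png

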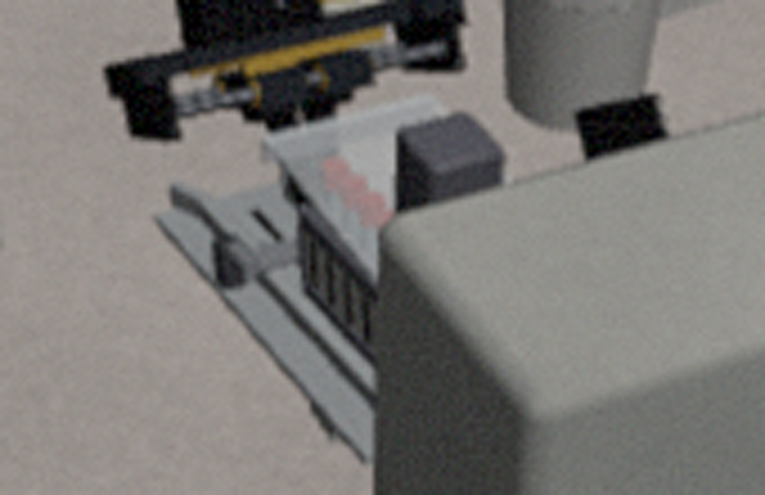

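{"op": "arm_command", "data": {
  "deltas": [0, -0.03, 0, 0, 0, 0, 0, -0.08, 0.005, 0, 0, 0, 0, -0.12, 0.01, 0, 0, 0, 0, -0.15, 0.01, 0, 0, 0]
}}

```text
time: 17.35
ee_pos: [0.5195, 0.0853, 0.1786]
eef_rot: [0.865, 0.041, -0.022, -0.5]
ft_force: [0.5, -0.0, 0.1]
width: 0.0007
```

```bash
cat >> h.py <<'E'
def knobR(ang): # ang: selector angle rad -> tool R, plus axes
    yaw=np.load("reader.npy")[2]; rx=np.array([np.cos(yaw),np.sin(yaw),0]); ry=np.array([-np.sin(yaw),np.cos(yaw),0]); z=np.array([0,0,1.])
    a=np.radians(35); zk=np.cos(a)*z-np.sin(a)*rx; u=np.cos(a)*rx+np.sin(a)*z
    b=np.radians(36)-ang; bx=np.cos(b)*u+np.sin(b)*ry; y=-zk; tz=-bx; x=np.cross(y,tz)
    return np.stack([x,y,tz],1)
E
python3 -c "
from h import *
Rk=knobR(0); print(np.round(Rk,3))
T0=T_tool()
zk=-Rk[:,1]
print('now',T0[:3,3],r.read_state()['ft_force'])
t=shot('top'); print('bucket',[ (q['conf'],onz(t,q['centre'],.1)) for q in r.boxes_of(t,'bucket')[:1]])
import pickle; w=pickle.load(open('w2.pkl','rb'))
f=lambda x,y:(y/2.6,230+x/2.6)
print(proj(t,[[.69,-.03,.1]]))
cv2.imwrite('pics/t13.png',cv2.resize(t['image'][130:220,330:430],None,fx=6,fy=6,interpolation=cv2.INTER_CUBIC)[:,:,::-1])
s=shot('side','s13'); 
delta(np.array([.69,-.03,.105])+zk*.13,Rk,T0)
"
```

```text
[[ 0.761  0.053 -0.647]
 [ 0.555 -0.571  0.605]
 [-0.337 -0.819 -0.464]]
now [0.51949604 0.08533217 0.17855431] [ 0.49576279 -0.03154662  0.13295095]
bucket [(0.59, array([0.75235352, 0.16248935, 0.1       ]))]
[[169.58817976 379.08466294]]
row [0.1592, -0.0002, -0.0647] [-4.86, -36.11, 1.69] n>= 2.7 3.4
```

View pics/t13.png

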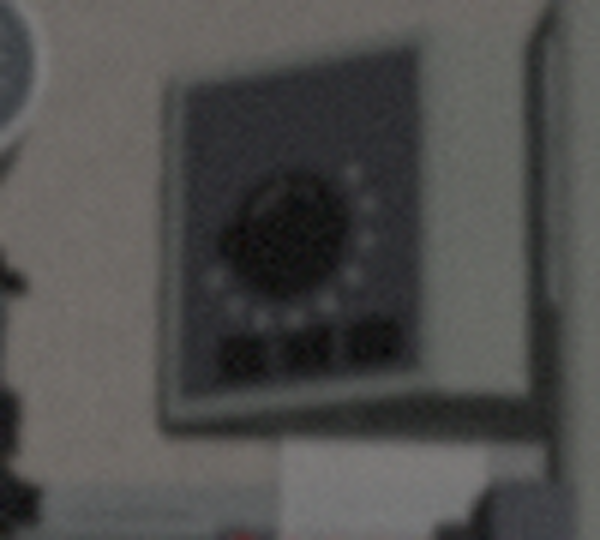

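View pics/s13.png

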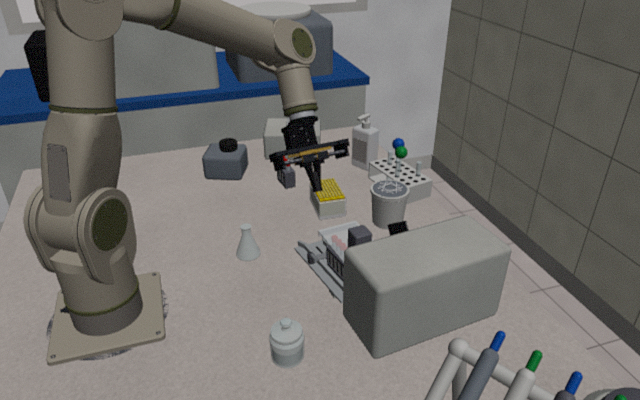

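{"op": "arm_command", "data": {
  "deltas": [0.05, -0.015, -0.02, -1.2, -9, 0.4, 0.1, -0.02, -0.04, -2.4, -18, 0.8, 0.14, -0.015, -0.06, -3.6, -27, 1.2, 0.159, 0, -0.065, -4.9, -36, 1.7, 0.159, 0, -0.065, -4.9, -36, 1.7, 0.159, 0, -0.065, -4.9, -36, 1.7],
  "hand": 0.6
}}

```text
time: 18.25
ee_pos: [0.6822, 0.0421, 0.2094]
eef_rot: [0.837, 0.179, -0.293, -0.426]
ft_force: [-0.6, 0.1, 0.6]
width: 0.0491
```

```bash
python3 -c "
from h import *
s=r.read_state();print(s['width'],np.round(s['joint_positions'],2),s['ee_pos'])
w=shot('wrist','w14');import pickle;pickle.dump(w,open('w14.pkl','wb'))
for q in r.regions_of(w,'selector_grip')[:2]: print(q['conf'],q['centre'],q['region'].sum())
cv2.imwrite('pics/w14c.png',cv2.resize(w['image'][130:330,220:420],None,fx=3,fy=3,interpolation=cv2.INTER_CUBIC)[:,:,::-1])
"
```

```text
0.04914450731446217 [-0.7   0.59  0.43  1.33  0.36  1.43  0.32] [0.68215132 0.0420661  0.20938195]
0.78 [188.0, 336.5] 2262
```

View pics/w14.png

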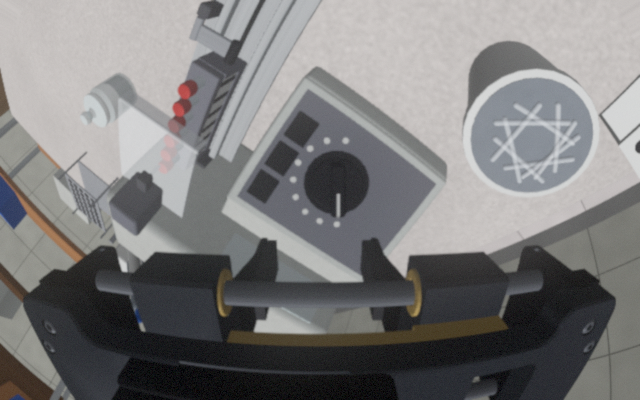

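View pics/w14c.png

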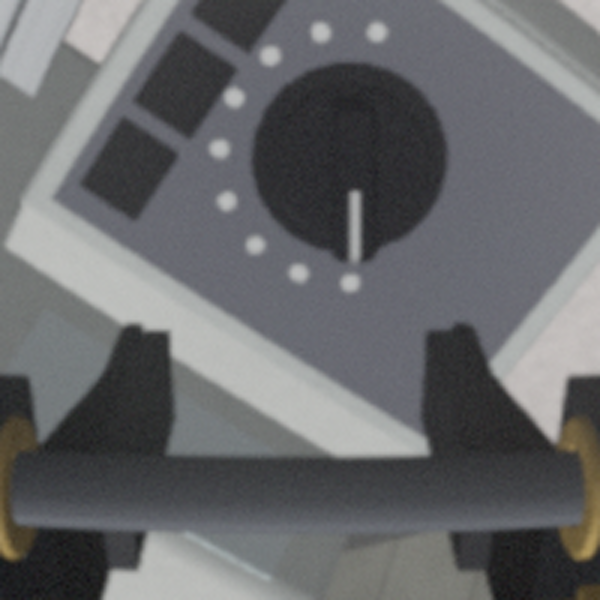

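```bash
python3 -c "
from h import *
import pickle
w2=pickle.load(open('w2.pkl','rb'));w14=pickle.load(open('w14.pkl','rb'));t=shot('top')
a=(w14,(130+155/3,220+350/3)); b=(w2,(330/2.6,230+575/2.6)); c=(t,(130+232/6,330+293/6))
P=tri(a,b,c); print('3',P,tri(a,b),tri(a,c))
for p,q in (a,b,c): print(np.round(proj(p,P)[0]-np.array(q),2))
Rk=knobR(0);zk=-Rk[:,1]
T0=T_tool()
o,d=ray(*a); print('dist',np.linalg.norm(P-o), 'by size', o+d*.257/ (1))
for X in (P,tri(a,b),o+d*.257):
  l=T0[:3,:3].T@(X-T0[:3,3]); print('disc in tool',np.round(l,4))
print('delta rot'); delta(T0[:3,3],Rk,T0)
# bar top line in tool: col
l=ray(w14,(130+190/3,220+355/3)); l2=ray(w14,(130+262/3,220+355/3))
for y in (.085,.095,.105,.115):
  for o,d in (l,l2):
    oo=T0[:3,:3].T@(o-T0[:3,3]);dd=T0[:3,:3].T@d; X=oo+dd*(y-oo[1])/dd[1]; print(y,np.round(X,4))
"
```

```text
3 [ 0.69913642 -0.02816589  0.07769437] [ 0.69767613 -0.0253083   0.08048775] [ 0.70015772 -0.03121801  0.07419279]
[0.76 0.45]
[ 1.88 -0.18]
[ 0.09 -0.93]
dist 0.3208464452174172 by size [0.68284773 0.01442623 0.12238922]
disc in tool [0.0182 0.15   0.008 ]
disc in tool [0.0178 0.146  0.0094]
disc in tool [0.0143 0.0882 0.0235]
delta rot
row [0.0, 0.0, 0.0] [0.03, -0.2, -0.08] n>= 0.0 0.0
0.085 [0.0156 0.085  0.0144]
0.085 [ 0.016   0.085  -0.0067]
0.095 [0.0162 0.095  0.0116]
0.095 [ 0.0166  0.095  -0.0104]
0.105 [0.0169 0.105  0.0088]
0.105 [ 0.0173  0.105  -0.014 ]
0.115 [0.0175 0.115  0.006 ]
0.115 [ 0.0179  0.115  -0.0176]
```

{"op": "arm_command", "data": {
  "deltas": [0.009, 0.04, 0.004, 0, -0.2, 0, 0.018, 0.07, 0.008, 0, -0.2, 0, 0.018, 0.085, 0.008, 0, -0.2, 0, 0.018, 0.085, 0.008, 0, -0.2, 0],
  "hand": 0.5
}}

```text
time: 18.9
ee_pos: [0.6954, 0.0076, 0.1308]
eef_rot: [0.836, 0.181, -0.295, -0.425]
ft_force: [0.7, 0.0, -0.1]
width: 0.0434
```

```bash
python3 -c "
from h import *
s=r.read_state();print(s['width'],s['ee_pos'],s['ft_force'])
w=shot('wrist','w15');import pickle;pickle.dump(w,open('w15.pkl','wb'))
cv2.imwrite('pics/w15c.png',cv2.resize(w['image'][130:330,220:420],None,fx=3,fy=3,interpolation=cv2.INTER_CUBIC)[:,:,::-1])
print(proj(w,T_tool()[:3,3]))
"
```

```text
0.04339172786734525 [0.69542765 0.00762018 0.13076522] [ 0.65550004  0.00635101 -0.0971513 ]
[[256.25537714 319.93294784]]
```

View pics/w15c.png

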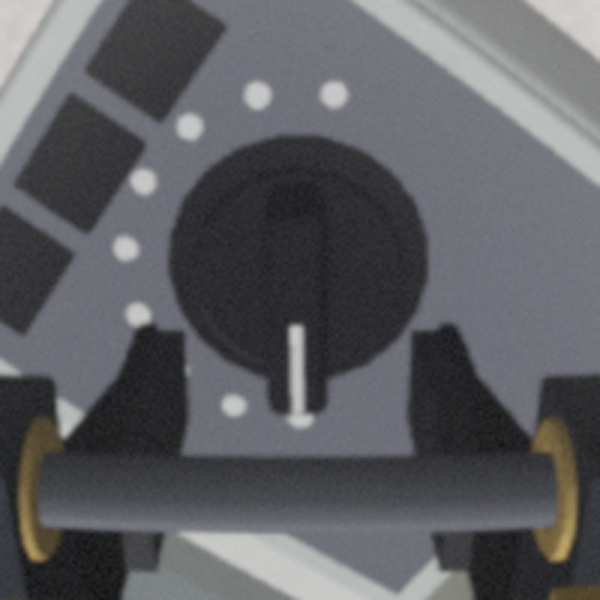

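```bash
python3 -c "
from h import *
import pickle
a=pickle.load(open('w14.pkl','rb'));b=pickle.load(open('w15.pkl','rb'));T0=T_tool()
f=lambda x,y:(130+y/3,220+x/3)
for n,p,q in [('disc',(350,155),(298,258)),('bar end',(355,262),(298,412)),('line in',(355,190),(298,325)),('bar far',(352,95),(297,182)),('dot off',(350,283),(300,420)),('dot2',(298,273),(234,406)),('dot-8',(377,32),(334,95)),('dot-7',(321,32),(258,95))]:
  X=tri((a,f(*p)),(b,f(*q))); print(n,np.round(T0[:3,:3].T@(X-T0[:3,3]),4),np.round(X,4))
"
```

```text
disc [-0.0003  0.0634  0.0022] [ 0.6977 -0.0267  0.0788]
bar end [-0.0002  0.0315 -0.0252] [ 0.7138 -0.0249  0.1175]
line in [-0.0005  0.0262 -0.0001] [ 0.697  -0.0069  0.1104]
bar far [-0.0004  0.055   0.0245] [ 0.6827 -0.0084  0.0753]
dot off [ 0.0002  0.0597 -0.0434] [ 0.7273 -0.0519  0.1028]
dot2 [-0.0181  0.0628 -0.0407] [ 0.7119 -0.0621  0.1053]
dot-8 [0.0085 0.0637 0.0444] [0.677  0.0035 0.0559]
dot-7 [-0.0102  0.0641  0.0444] [ 0.6629 -0.0071  0.0619]
```

{"op": "arm_command", "data": {
  "deltas": [0, 0.025, 0, 0, 0, 0, 0, 0.042, 0, 0, 0, 0, 0, 0.052, 0, 0, 0, 0, 0, 0.052, 0, 0, 0, 0]
}}

```text
time: 19.45
ee_pos: [0.6986, -0.0215, 0.0881]
eef_rot: [0.836, 0.181, -0.295, -0.425]
ft_force: [-0.5, 0.4, 0.4]
width: 0.0436
```

{"op": "arm_command", "data": {
  "deltas": [0, 0, 0, 0, 0, 0, 0, 0, 0, 0, 0, 0, 0, 0, 0, 0, 0, 0, 0, 0, 0, 0, 0, 0, 0, 0, 0, 0, 0, 0],
  "hand": 0,
  "grip_force": 25
}}

```text
time: 20.08
ee_pos: [0.6979, -0.0218, 0.0884]
eef_rot: [0.836, 0.18, -0.295, -0.425]
ft_force: [-5.4, 0.3, 5.3]
width: 0.0135
```

{"op": "arm_command", "data": {
  "deltas": [0, 0, 0, 0, 9, 0, 0, 0, 0, 0, 18, 0, 0, 0, 0, 0, 28, 0, 0, 0, 0, 0, 38, 0, 0, 0, 0, 0, 48, 0, 0, 0, 0, 0, 58, 0, 0, 0, 0, 0, 67, 0, 0, 0, 0, 0, 73, 0]
}}

```text
time: 21.08
ee_pos: [0.698, -0.0218, 0.0883]
eef_rot: [0.847, -0.109, 0.262, -0.449]
ft_force: [-5.2, 1.7, 3.8]
width: 0.0137
```

{"op": "arm_command", "data": {
  "deltas": [0, 0, 0, 0, 0, 0, 0, 0, 0, 0, 0, 0, 0, 0, 0, 0, 0, 0]
}}

```text
time: 21.45
ee_pos: [0.698, -0.0218, 0.0883]
eef_rot: [0.848, -0.107, 0.259, -0.449]
ft_force: [-5.8, 0.3, 4.7]
width: 0.0137
```

```bash
python3 -c "
from h import *
s=r.read_state();print(s['width'],np.round(s['joint_positions'],2),s['torque'])
T0=T_tool(); delta(T0[:3,3],knobR(1.257),T0)
w=shot('wrist','w16')
"
```

```text
0.013678343583545348 [-0.78  0.76  0.69  1.45  0.17  1.15 -0.85] [ 0.06691253  1.08750196 -0.55279513]
row [0.0, 0.0, 0.0] [0.2, -0.76, -0.05] n>= 0.0 0.1
```

View pics/w16.png

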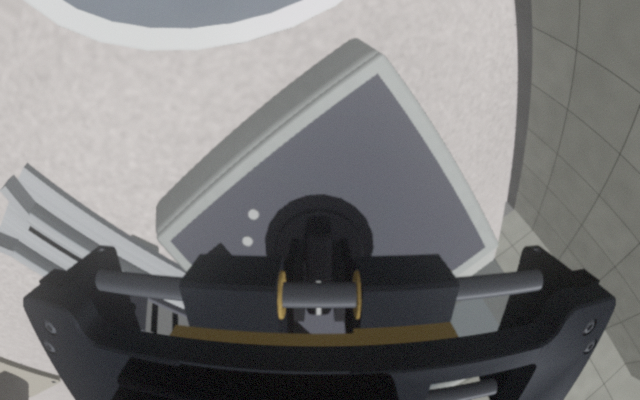

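Turned with the bar. Open and back off along the axis.

{"op": "arm_command", "data": {
  "deltas": [0, 0, 0, 0, 0, 0, 0, 0, 0, 0, 0, 0, 0, 0, 0, 0, 0, 0, 0, 0, 0, 0, 0, 0],
  "hand": 0.5
}}

```text
time: 22.0
ee_pos: [0.6986, -0.0215, 0.088]
eef_rot: [0.848, -0.107, 0.26, -0.45]
ft_force: [0.6, -0.3, 1.0]
width: 0.0412
```

{"op": "arm_command", "data": {
  "deltas": [0, -0.03, 0, 0, 0, 0, 0, -0.07, 0, 0, 0, 0, 0, -0.12, 0, 0, 0, 0, 0, -0.14, 0, 0, 0, 0, 0, -0.14, 0, 0, 0, 0]
}}

```text
time: 22.62
ee_pos: [0.6919, 0.0599, 0.2035]
eef_rot: [0.847, -0.106, 0.26, -0.45]
ft_force: [-1.3, -0.5, -0.9]
width: 0.0434
```

```bash
python3 -c "
from h import *
w=shot('wrist','w17'); print(r.read_state()['width'])
s=shot('side','s17'); t=shot('top'); cv2.imwrite('pics/t17.png',cv2.resize(t['image'][110:270,180:500],None,fx=2.5,fy=2.5,interpolation=cv2.INTER_CUBIC)[:,:,::-1])
"
```

```text
0.043602861792721194
```

View pics/w17.png

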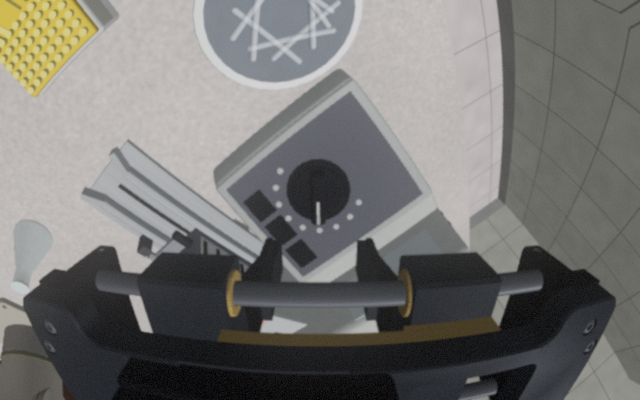

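View pics/t17.png

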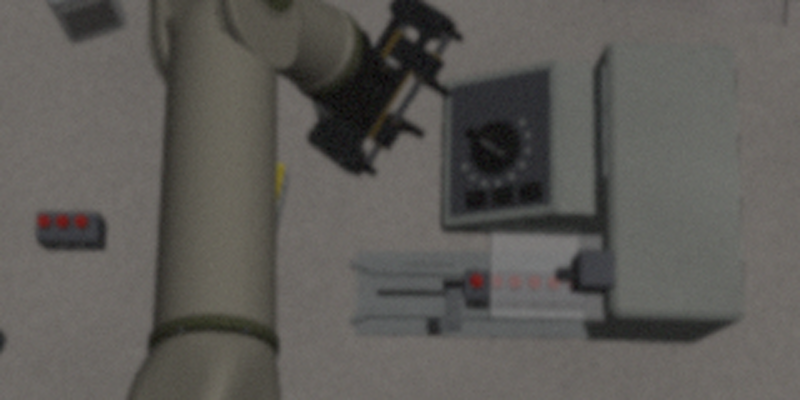

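View pics/s17.png

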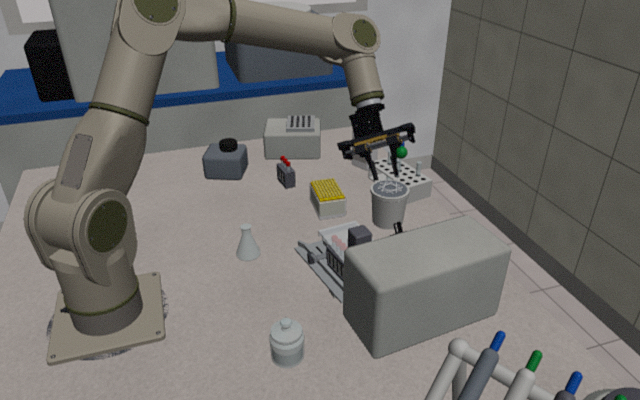

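```bash
python3 -c "
from h import *
import pickle
T=LT();w=pickle.load(open('w14.pkl','rb'))
im=w['image'].copy()[:170,150:330]; im=cv2.resize(im,None,fx=4,fy=4,interpolation=cv2.INTER_CUBIC)
for th,c in ((1.92,(255,0,255)),(1.7,(0,255,0))):
  a=th-.349; Q=[inl(T,[x,-.044+.05*np.sin(a),.026+.05*np.cos(a)]) for x in(-.167,-.141)]+[inl(T,[-.154,-.044,.026])]
  A=[(int((v[1]-150)*4),int(v[0]*4)) for v in proj(w,Q)]
  cv2.line(im,A[0],A[1],c,1);cv2.circle(im,A[2],3,c,-1)
cv2.imwrite('pics/g.png',im[:,:,::-1]); s=r.read_state(); print(s['time'],s['joint_vel'].round(3))
"
```

```text
22.775 [ 0.006  0.004  0.001  0.004 -0.001  0.004 -0.001]
```

View pics/g.png

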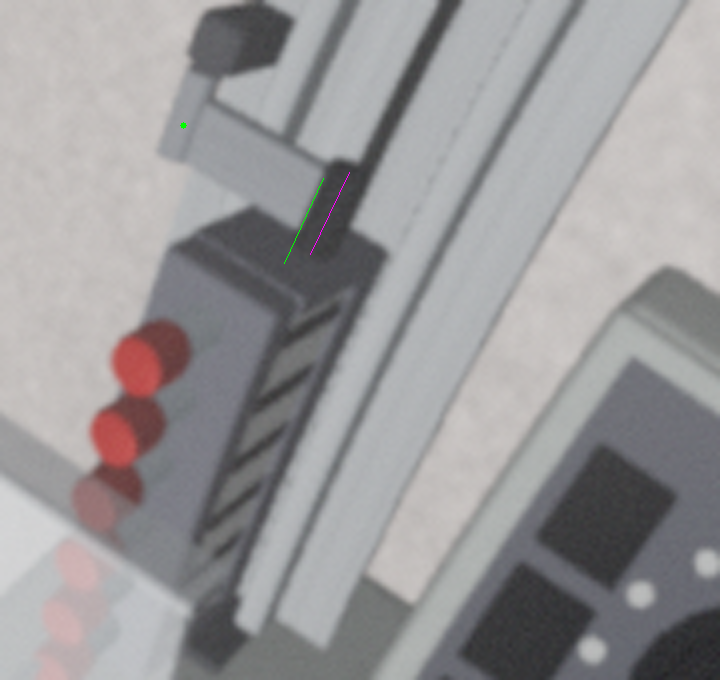

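```bash
python3 -c "
from h import *
print(r.close_job())"
```

```text
the job is handed in; nothing more can be done
None
```

The whole task is done in the order asked, and I handed it in at about 23 s of the 72 s allowed. No verdict is reported.

- **Rack:** I set it down between the guides 75 mm up from the lane foot, let go, and pushed it up the lane. It stopped solidly: 14 N with no further movement, where sliding takes at most 4 N. The last pictures show it upright against the stop block.
- **Gate:** I swung it over and pressed it onto its end stop. The roller matches the position expected for 1.92 rad in the picture, and the rack did not move.
- **Selector:** I gripped the knob, turned it 73° clockwise and released it. Its pointer rests on the third dot past off.
- **Bystanders:** I compared them only by eye with the start pictures and saw no change. The arm hid part of the tip box and bucket in the last top picture, but both show in the side picture.

Two things were less clean:

- **Position offset:** My fitted lane position put the rack about 2 mm short of home. I took that as calibration error because of the firm stop.
- **Higher forces:** The fingertips pressed the gate with about 66 N at its end stop, more than needed, and the rack took about 21 N when it was set down. Both stayed below the 120 N wrist limit and came through the fingers or the held rack.

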